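# Put the condiments back on the sloping rack

### The arm

A 7-joint arm with a two-finger parallel gripper is mounted at the origin on a cart in front of the work surface, level with it; the furniture and walls round the work are solid. World frame = base frame: x ahead of the robot, y to its left, z up, the work surface at z = 0. Lengths are in m, angles in rad, forces in N, time in s.
With the tool pointing down it reaches from about 0.425 to 0.825 m from the base axis. Payload 3.6 kg.
Tool frame: the origin (TCP) lies on the centre line of the jaws, within the pads' length; the fingertips stand 11 mm ahead of it and the grasp point (between the pads) lies 8 mm behind it (nose_length is the distance from the TCP to the fingertips, in m); z points along the fingers, y is the direction in which the jaws open and shut (so a half turn about z gives the same grasp; the last joint's range is limited). The gripper opens to 85 mm and grips with 20 to 120 N. Pads are 22 mm wide; open, the fingers measure 114 mm over their backs; the gripper's body (76 mm by 85 mm) begins 54 mm behind the grasp point. The pads swing forward as they close: fully open they stand 13 mm farther back than shut.
Start: joints at [-1.206, 0.615, -0.013, 1.423, 0.008, 1.103, -0.04], TCP at [0.248, 0.601, 0.242] pointing down, gripper open.
Joint ranges: [-3.12, 3.12], [-0.3, 2.06], [-1.34, 1.32], [0.26, 2.42], [-1.36, 4.5], [0.01, 1.98], [-2.84, 2.84]. Speed limits (rad/s): [2.79, 2.79, 3.14, 3.14, 3.14, 3.14, 3.14].

### API

Orientations are given as a 3x3 rotation matrix whose columns are the frame's x, y, z axes.
In Python, from workcell import sense, grab_frame, sign_off, regions_of, nose_length gives the robot as it stands. The module is installed in compiled form; this text tells all that it offers.
- The arm moves only by the shell command python3 -m creep 'ROWS' [FORCE]. ROWS is JSON, a list of rows, each an object of numbers: "fingers": the finger opening in m, from 0 to 0.0854; "tx", "ty", "tz": the shift along the tool's x, y, z in m; "ax", "ay", "az": the turn, a rotation vector about the tool's x, y, z in rad. A call has 1 to 10 rows; each row shifts and turns the commanded pose from where the row before left it, along the tool's axes as they then stand; what a row does not reach is not made up. A row lasts 1/10 s, in which the tool goes at most 50 mm and 8.59 degrees, less where a joint would pass 70% of its speed; a pose out of reach is approached as far as the arm can. A call is refused whole if a number of a shift passes 0.05 or a number of a turn 0.15, either way. A call with a gripper value outside its range is refused whole. The fingers move at their own pace and stop on an object; FORCE is the grip in N (left out, the last holds). Time passes only in rows, so rows that do not move let the fingers close. It gives the time, the measured TCP pose, the force and the opening at its end, in the units of the state.
- sense(): the state, without advancing time (a new reading comes with each control period).
- grab_frame(name): name is "side" or "top" or "wrist"; returns a dict with "frame" (420x560x3 uint8, red, green, blue), "fx", "fy", "cx", "cy" (pixels), "R" (3x3) and "t" (3): a world point X has camera coordinates R X + t. Camera axes: x right, y down, z forward; pixel columns grow to the right and rows downward; lengths in m; the calibration is good to about 2 mm. A picture is of the moment at which its call begins. There is no depth.
- sign_off(): hands the job in, once; it reports no verdict.
Trained networks look in a picture, given as the dict that the camera call returned (one of the last four; its "shot" number tells which), for a name from the list of things; names that differ only in an ending like _2 or _b are one class to them, and where a whole thing is asked for, a point or a joint stands for the part that bears it (a point fixed in the world has none). Each returns a list of dicts, best first, with "score" (0 to 1); they miss things now and then, are a little off and sometimes report something else, mostly with a low value. They report only what shows in the picture. A call takes as long as a camera call. They do not tell look-alikes from the thing itself.
- regions_of(name, picture): "pixels" (420x560 bool, what is visible of it) and "position" ([column, row] in pixels, amid what is visible of it).
The state is a dict: "time": time; "qpos": joint angles; "dq": joint speeds; "effort": joint torques, N m; "eef_pos": TCP position; "tool_rot": TCP orientation; "force": force on the tool from outside, world axes, zero at the start; "ft_torque": the same for the moment, N m; "width": opening from 0.0 (shut) to 1.0 (fully open).
Only numpy, scipy, OpenCV 4.12 (cv2) and the standard library are available. Lean on these libraries where they do the work, as an engineer would, in place of code of your own. Each camera call takes 0.05 s, during which the arm holds its last target. There are 200 camera calls.

### The job

Put the condiments back: on the sloping wooden rack stand the pepper mill in the left bay, the tea tin in the middle bay between its neighbours and the honey jar in the right bay (left and right as the robot sees it), each standing squarely on the deck in the middle of its bay with its foot right up against the front lip. Stand the salt shaker upright, centred on top of the lidded crock. Leave the spice jar and the small pumpkin behind the rack where they are.

Things in the scene. Friction and masses are not known exactly. Their poses are not given: they have to be found in the camera images.
- rack: Low fixed wooden rack, 280 mm wide (y), 107 deep. Flat deck slopes 10 degrees, rising away from the robot; a lip on the low front edge stands 12 mm above it. Two flush dark lines part three bays, centres at y = +92 (left), 0, -92 mm (right). Origin on the worktop under its middle; x to the rear, y left. Deck meets lip at x = -45, z = 20 mm, and from there z = 20 + 0.176 (x + 45), 90 mm long.
- crock: Low round cream crock with a flat wooden lid that stays on, fixed, 104 mm across, 75 mm high to the flat lid top (about 98 mm across). Origin: centre of its underside, z up.
- pepper_mill: Dark brown turned wooden pepper mill with a small metal knob on top, 58 mm across at most, 150 mm high. It tapers evenly from 57 mm across near the foot to 52 mm at 60 mm and 47 mm at 105 mm up; above that is the round head, 50 mm across. Loose. Origin: centre of its underside, z up along its axis. About 0.18 kg.
- salt_shaker: Small glass salt shaker with a grey domed metal cap, 44 mm across, 90 mm high. The glass is 40 mm across 10 to 40 mm above the foot and narrows to 34 mm at 60 mm up. Loose. Origin: centre of its underside, z up along its axis. About 0.1 kg.
- honey_jar: Clear jar of honey with a flat grey screw lid, 102 mm high, nearly round: 64 mm across along its own x, 72 mm along its own y, lid 66 mm across. At the foot 64 by 66 mm. Loose. Origin: centre of its underside, z up along its axis. At the start its x axis points away from the robot to within 0.45 rad. About 0.5 kg.
- tea_tin: Green and silver round tin, 57 mm across, straight sides, 72 mm high, flat underside. Loose. Origin: centre of its underside, z up along its axis. About 0.18 kg.
- spice_jar: Spice jar with a black cap, 41 mm across, 105 mm high; not part of the job, to be left alone. Loose. Origin: centre of its underside, z up along its axis.
- pumpkin: Small peach-coloured ceramic pumpkin, 62 mm across, 59 mm high, standing behind the rack; not part of the job, to be left alone. Loose. Origin: centre of its underside, z up.
Things that resemble listed ones, but are neither listed nor needed, are in the scene too. What is shaped like the salt_shaker but yellow is not meant.

How it is judged:
At the end, for the whole second after the job is handed in: Mill in the left, tin in the middle, honey in the right bay, within 18 mm of the bay centre sideways, standing on the deck (6 to 14 degrees from vertical), foot within 10 mm of the lip; salt upright on the crock lid within 15 mm of its centre; all released and at rest (x of pepper_mill in the frame of rack between -0.032 and -0.0055 m and y of pepper_mill in the frame of rack between 0.074 and 0.11 m and z of pepper_mill in the frame of rack between 0.018 and 0.034 m and angle between pepper_mill's own z axis and vertical between 0.11 and 0.24 rad and x of tea_tin in the frame of rack between -0.032 and -0.006 m and y of tea_tin in the frame of rack between -0.018 and 0.018 m and z of tea_tin in the frame of rack between 0.018 and 0.034 m and angle between tea_tin's own z axis and vertical between 0.11 and 0.24 rad and x of honey_jar in the frame of rack between -0.032 and 0.001 m and y of honey_jar in the frame of rack between -0.11 and -0.074 m and z of honey_jar in the frame of rack between 0.018 and 0.034 m and angle between honey_jar's own z axis and vertical between 0.11 and 0.24 rad and horizontal distance between salt_shaker and crock below 0.015 m and z of salt_shaker in the frame of crock between 0.07 and 0.08 m and angle between salt_shaker's own z axis and vertical below 0.07 rad and linear speed of each of pepper_mill, salt_shaker, honey_jar, tea_tin below 0.02 m/s); the robot touches nothing.
It fails at once if the spice jar was moved by more than 25 mm or tipped (distance of spice_jar from where it was at the start of the episode above 0.025 m or angle between spice_jar's own z axis and vertical above 0.5 rad).
It fails at once if the small pumpkin was moved by more than 25 mm or tipped (distance of pumpkin from where it was at the start of the episode above 0.025 m or angle between pumpkin's own z axis and vertical above 0.5 rad).
It also fails if it takes over 106 s, if anything falls off the work surface, if the arm or the gripper's body presses on something with over 40 N, if the wrist force passes 120 N, or if a joint passes its speed limit or range.

## Working session

There is one attempt and no reset: what is moved stays moved. The work goes in short steps, Python scripts to look and compute and a shell command to move; the robot and the scene stay as the last step left them, time stands still between calls to the robot, and variables do not carry over. Pictures are saved under pics/ and viewed, about 12 in all and at most 16, crops included, and the job is handed in when it is done.

```bash
mkdir -p pics; ls; cat > h.py <<'E'
import numpy as np, cv2
from workcell import *
def ray(p,u,v):
    R=np.array(p["R"]);t=np.array(p["t"])
    c=-R.T@t; d=R.T@np.array([(u-p["cx"])/p["fx"],(v-p["cy"])/p["fy"],1]); return c,d
def at_z(p,u,v,z):
    c,d=ray(p,u,v); return c+d*(z-c[2])/d[2]
def proj(p,X):
    c=np.array(p["R"])@np.array(X)+np.array(p["t"]); return c[0]/c[2]*p["fx"]+p["cx"],c[1]/c[2]*p["fy"]+p["cy"]
def save(p,n,crop=None,s=1):
    f=p["frame"][:,:,::-1]
    if crop: f=f[crop[1]:crop[3],crop[0]:crop[2]]
    cv2.imwrite("pics/"+n,cv2.resize(f,None,fx=s,fy=s,interpolation=cv2.INTER_CUBIC))
E
python3 - <<'E'
from h import *
np.set_printoptions(precision=4,suppress=True)
s=sense(); print(s["time"],s["eef_pos"],s["tool_rot"],s["width"],nose_length)
ps={}
for n in("top","side"):
    p=grab_frame(n); ps[n]=p; save(p,n+"0.png",s=1.4)
    c,_=ray(p,0,0); print(n,p["fx"],c,np.array(p["R"])[2])
    for o in("rack","crock","pepper_mill","salt_shaker","honey_jar","tea_tin","spice_jar","pumpkin"):
        for r in regions_of(o,p)[:3]:
            u,v=r["position"]; ys,xs=np.nonzero(r["pixels"])
            print(o,round(r["score"],2),np.round([u,v]),xs.min(),xs.max(),ys.min(),ys.max(),at_z(p,u,v,.05))
E
```

```text
pics
0.0 [0.2473 0.6003 0.2411] [[-0.9246  0.3808 -0.001 ]
 [ 0.3808  0.9246 -0.0024]
 [-0.     -0.0026 -1.    ]] 1.0035277476764235 0.011
top 394.99548444342435 [0.3747 0.087  1.2336] [ 0.1409  0.0015 -0.99  ]
rack 0.84 [312. 221.] 267 359 201 237 [ 0.4919 -0.0072  0.05  ]
crock 0.8 [187. 239.] 171 208 220 255 [0.447  0.3673 0.05  ]
pepper_mill 0.72 [401. 232.] 386 416 225 246 [ 0.4541 -0.2718  0.05  ]
salt_shaker 0.6 [157. 209.] 145 162 202 215 [0.5409 0.4607 0.05  ]
salt_shaker 0.59 [232. 195.] 225 238 188 203 [0.5766 0.2337 0.05  ]
salt_shaker 0.53 [113. 219.] 104 125 213 227 [0.5137 0.5927 0.05  ]
honey_jar 0.84 [187. 195.] 173 201 181 207 [0.58   0.3694 0.05  ]
tea_tin 0.71 [232. 243.] 218 239 232 252 [0.4333 0.2338 0.05  ]
spice_jar 0.75 [444. 234.] 432 458 225 239 [ 0.4468 -0.4008  0.05  ]
pumpkin 0.76 [329. 160.] 320 339 151 170 [ 0.6793 -0.066   0.05  ]
side 508.9713458343431 [-0.2159  1.4998  1.144 ] [ 0.4018 -0.7191 -0.567 ]
rack 0.75 [315. 207.] 305 330 194 225 [ 0.467 -0.014  0.05 ]
crock 0.73 [265. 263.] 254 277 247 282 [0.465  0.3761 0.05  ]
pepper_mill 0.95 [347. 178.] 339 351 160 192 [ 0.4468 -0.2772  0.05  ]
pepper_mill 0.17 [354. 168.] 351 360 154 177 [ 0.4523 -0.3718  0.05  ]
salt_shaker 0.81 [229. 274.] 222 233 263 286 [0.5364 0.4833 0.05  ]
salt_shaker 0.71 [255. 235.] 252 261 223 245 [0.5744 0.2591 0.05  ]
salt_shaker 0.66 [214. 300.] 208 222 287 313 [0.5109 0.6031 0.05  ]
honey_jar 0.73 [234. 250.] 226 245 234 267 [0.5949 0.3681 0.05  ]
spice_jar 0.6 [354. 168.] 351 360 154 177 [ 0.4554 -0.3782  0.05  ]
pumpkin 0.39 [269. 193.] 266 276 188 198 [ 0.6746 -0.0132  0.05  ]
```

View pics/top0.png

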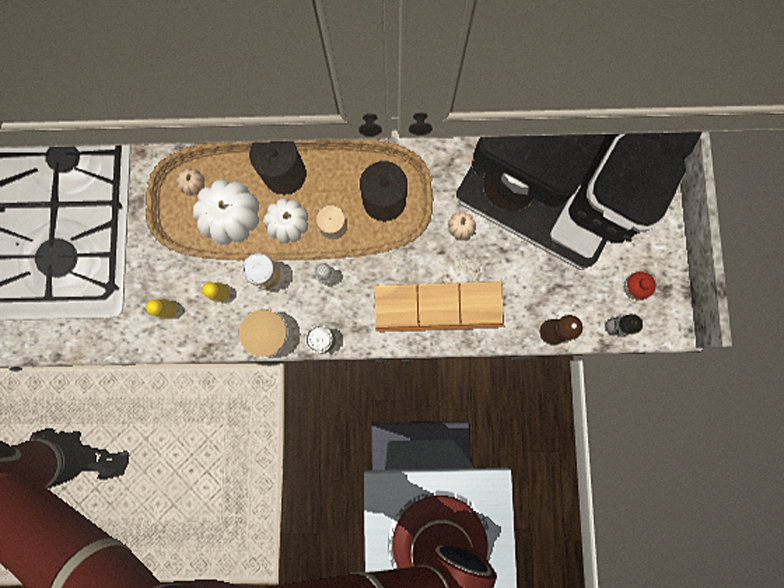

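View pics/side0.png

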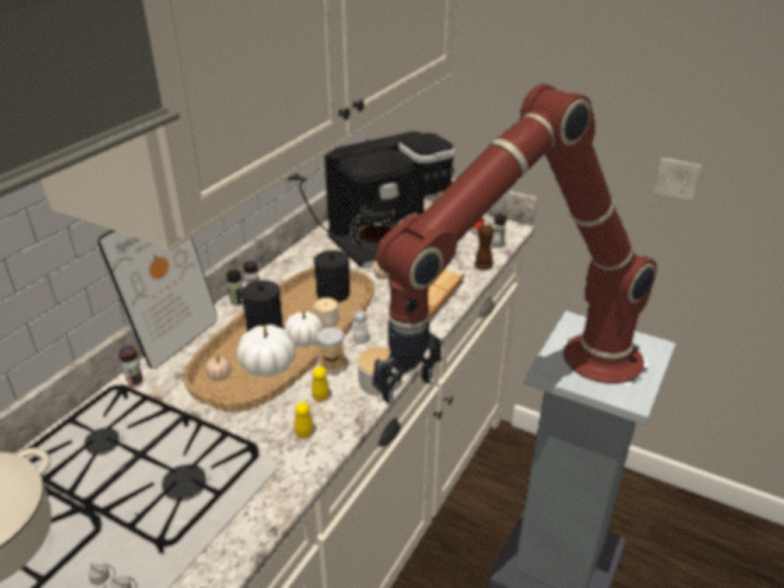

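Top view: the salt (grey) is at about (323,272) in the scaled picture, the tin at (319,340), honey at (258,270), the crock at (264,333), the mill at (562,328) standing, the rack at (438,306) and the pumpkin at (461,225). The yellow shakers at left are decoys. I'll square the tool to the world and move above the tin and salt area.

```bash
python3 -m creep '[{"az":-0.13},{"az":-0.13},{"az":-0.13},{"tx":-0.02,"ty":-0.045,"tz":-0.01},{"tx":-0.03,"ty":-0.04,"tz":-0.01},{"tx":-0.03,"ty":-0.04,"tz":-0.01},{"tx":-0.03,"ty":-0.04,"tz":-0.01},{"tx":-0.03,"ty":-0.04,"tz":-0.01},{"tx":-0.03,"ty":-0.04},{"tx":-0.03,"ty":-0.04}]' 40
python3 - <<'E'
from h import *
np.set_printoptions(precision=4,suppress=True)
s=sense(); print(s["time"],s["eef_pos"],s["tool_rot"],s["qpos"])
p=grab_frame("wrist"); save(p,"w1.png",s=1.2); c,_=ray(p,0,0); print(p["fx"],c,np.array(p["R"]))
for o in("crock","salt_shaker","honey_jar","tea_tin"):
        for r in regions_of(o,p)[:3]:
            u,v=r["position"]; ys,xs=np.nonzero(r["pixels"])
            print(o,round(r["score"],2),np.round([u,v]),xs.min(),xs.max(),ys.min(),ys.max(),at_z(p,u,v,.07))
E
```

```text
0.9 [0.2476 0.601  0.2423] [[-0.9246  0.3808 -0.    ]
 [ 0.3808  0.9246  0.    ]
 [ 0.      0.     -1.    ]] [-1.2065  0.6149 -0.0126  1.4234  0.0081  1.1034 -0.0404]
335.55253314340695 [0.1722 0.6314 0.3727] [[ 0.3809  0.9246 -0.0006]
 [ 0.8764 -0.3608  0.319 ]
 [ 0.2948 -0.122  -0.9477]]
crock 0.73 [187. 371.] 162 206 344 404 [0.4047 0.427  0.07  ]
salt_shaker 0.86 [351. 376.] 329 367 342 403 [0.4819 0.5963 0.07  ]
salt_shaker 0.51 [273. 387.] 268 279 387 390 [0.4628 0.5076 0.07  ]
tea_tin 0.63 [ 91. 415.] 77 102 410 419 [0.4208 0.2893 0.07  ]$[0]: bad value
```

View pics/w1.png

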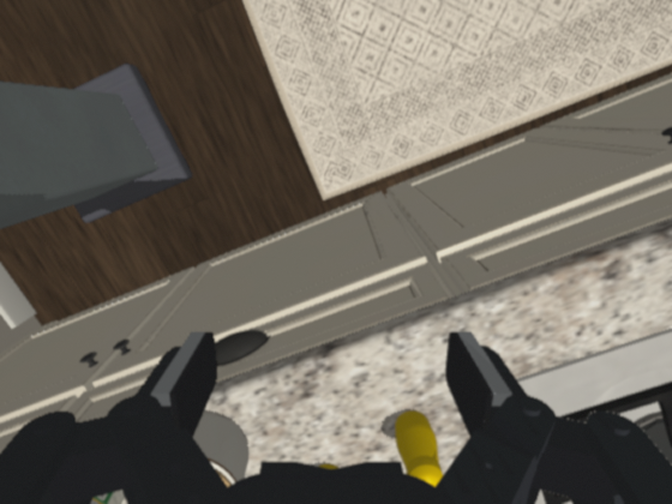

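```bash
python3 -m creep '[{"fingers":0.085,"tx":0,"ty":0,"tz":0,"ax":0,"ay":0,"az":-0.13}]' 40 || python3 -m creep '[{"fingers":0.085,"az":-0.13}]'
```

```text
time: 1.25
eef_pos: [0.2474, 0.601, 0.2423]
tool_rot: [[-0.967, 0.255, 0.0], [0.255, 0.967, -0.0], [-0.0, -0.0, -1.0]]
force: [-0.6, -0.3, 0.1]
width: 0.998
```

```bash
python3 -m creep '[{"fingers":0.085,"az":-0.13},{"fingers":0.085,"az":-0.131},{"fingers":0.085,"tx":-0.03,"ty":-0.04,"tz":-0.02},{"fingers":0.085,"tx":-0.03,"ty":-0.035,"tz":-0.02},{"fingers":0.085,"tx":-0.03,"ty":-0.035,"tz":-0.02},{"fingers":0.085,"tx":-0.03,"ty":-0.035,"tz":-0.02},{"fingers":0.085,"tx":-0.03,"ty":-0.035,"tz":-0.02},{"fingers":0.085,"tx":-0.03,"ty":-0.035,"tz":-0.02},{"fingers":0.085,"tx":-0.03,"ty":-0.035,"tz":-0.02},{"fingers":0.085,"tx":-0.03,"ty":-0.035}]' 40
python3 - <<'E'
from h import *
np.set_printoptions(precision=4,suppress=True)
s=sense(); print(s["time"],s["eef_pos"],s["tool_rot"],s["qpos"])
p=grab_frame("wrist"); save(p,"w2.png",s=1.2); c,_=ray(p,0,0); print(p["fx"],c,np.array(p["R"])[2])
for o in("crock","salt_shaker","honey_jar","tea_tin","rack"):
        for r in regions_of(o,p)[:3]:
            u,v=r["position"]; ys,xs=np.nonzero(r["pixels"])
            print(o,round(r["score"],2),np.round([u,v]),xs.min(),xs.max(),ys.min(),ys.max(),at_z(p,u,v,.07))
E
```

```text
1.25 [0.2474 0.601  0.2423] [[-0.9671  0.2545  0.0003]
 [ 0.2545  0.9671 -0.0002]
 [-0.0003 -0.0001 -1.    ]] [-1.1873  0.6153 -0.0472  1.4227  0.0309  1.1044  0.0736]
335.55253314340695 [0.1684 0.6211 0.3726] [ 0.3086 -0.0818 -0.9477]
crock 0.94 [170. 370.] 85 179 346 419 [0.4208 0.4307 0.07  ]
salt_shaker 0.85 [318. 369.] 304 336 349 386 [0.4612 0.5929 0.07  ]$[0]: bad value
```

View pics/w2.png

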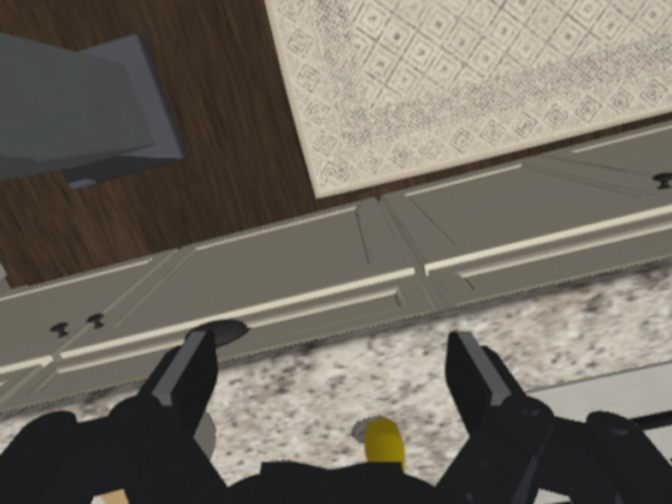

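All seven keys are required in each row, so this look was wasted.

```bash
python3 -m creep '[{"fingers":0.085,"tx":0,"ty":0,"tz":0,"ax":0,"ay":0,"az":-0.13},{"fingers":0.085,"tx":0,"ty":0,"tz":0,"ax":0,"ay":0,"az":-0.127},{"fingers":0.085,"tx":-0.03,"ty":-0.035,"tz":-0.02,"ax":0,"ay":0,"az":0},{"fingers":0.085,"tx":-0.03,"ty":-0.035,"tz":-0.02,"ax":0,"ay":0,"az":0},{"fingers":0.085,"tx":-0.03,"ty":-0.035,"tz":-0.02,"ax":0,"ay":0,"az":0},{"fingers":0.085,"tx":-0.03,"ty":-0.035,"tz":-0.02,"ax":0,"ay":0,"az":0},{"fingers":0.085,"tx":-0.03,"ty":-0.035,"tz":-0.02,"ax":0,"ay":0,"az":0},{"fingers":0.085,"tx":-0.03,"ty":-0.035,"tz":-0.02,"ax":0,"ay":0,"az":0},{"fingers":0.085,"tx":-0.03,"ty":-0.035,"tz":-0.02,"ax":0,"ay":0,"az":0},{"fingers":0.085,"tx":-0.03,"ty":-0.035,"tz":0,"ax":0,"ay":0,"az":0}]' 40
cat > look.py <<'E'
import sys
from h import *
np.set_printoptions(precision=4,suppress=True)
s=sense(); print(round(s["time"],2),s["eef_pos"],np.array(s["tool_rot"])[:2].ravel(),s["qpos"])
cam=sys.argv[1]; p=grab_frame(cam)
if sys.argv[2]!='-': save(p,sys.argv[2]+".png",s=1.2)
c,_=ray(p,0,0); print(c)
# name:z  -> position of mask centre at plane z
for a in sys.argv[3:]:
    o,z=a.split(':')
    for r in regions_of(o,p)[:3]:
        u,v=r["position"]; ys,xs=np.nonzero(r["pixels"])
        print(o,round(r["score"],2),np.round([u,v]),xs.min(),xs.max(),ys.min(),ys.max(),at_z(p,u,v,float(z)))
E
python3 look.py wrist w3 crock:.06 salt_shaker:.06 honey_jar:.07 tea_tin:.06 rack:.03
```

```text
time: 2.55
eef_pos: [0.4875, 0.3206, 0.3853]
tool_rot: [[-1.0, 0.005, 0.006], [0.005, 1.0, 0.004], [-0.006, 0.004, -1.0]]
force: [0.4, 1.1, 0.4]
width: 0.996
2.55 [0.4875 0.3206 0.3853] [-1.      0.005   0.0059  0.005   1.      0.0044] [-0.5761  0.4075 -0.0685  1.3816  0.0279  1.346   0.9208]
[0.4051 0.3195 0.5152]
crock 0.96 [306. 132.] 267 345 92 171 [0.4513 0.3617 0.06  ]
salt_shaker 0.85 [216. 219.] 202 234 199 238 [0.5735 0.2346 0.06  ]
salt_shaker 0.66 [461. 172.] 437 489 156 190 [0.5065 0.577  0.06  ]
salt_shaker 0.56 [374. 194.] 359 397 179 213 [0.5372 0.4595 0.06  ]
honey_jar 0.73 [309. 227.] 284 333 193 257 [0.5824 0.3684 0.07  ]
tea_tin 0.95 [216. 121.] 194 242 99 143 [0.436  0.2436 0.06  ]
rack 0.93 [ 71. 167.] 0 149 132 203 [0.5014 0.0219 0.03  ]
```

View pics/w3.png

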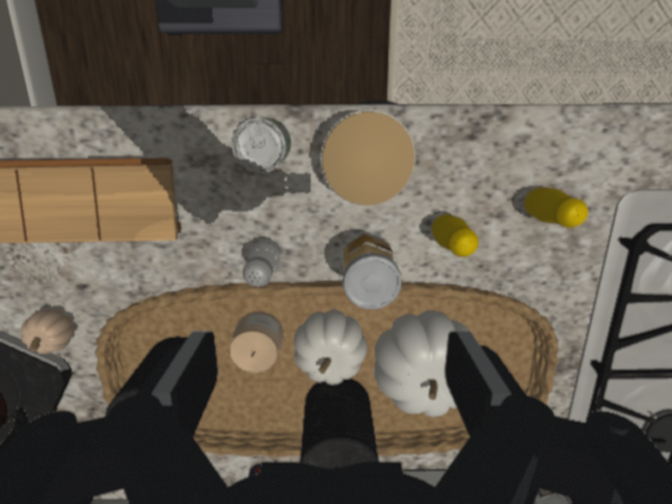

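```bash
cat > est.py <<'E'
from h import *
np.set_printoptions(precision=4,suppress=True)
p=grab_frame("wrist")
for n,u,v,z in [("tin",260,144,.072),("crock",367,157,.075),("honey",372,280,.102),("saltcap",257,271,.085),("saltfoot",264,246,.0),
 ("lipL",172,160,.032),("lip0",2,162,.032),("rearL",176,240,.036),("rear0",2,242,.036),("div1r",99,240,.036),("div1f",94,167,.02),("div2r",22,242,.036),("div2f",17,169,.02)]:
    print(n,at_z(p,u/1.2,v/1.2,z))
E
python3 est.py
```

```text
tin [0.4285 0.2471 0.072 ]
crock [0.4419 0.3601 0.075 ]
honey [0.5713 0.3667 0.102 ]
saltcap [0.567  0.2378 0.085 ]
saltfoot [0.564  0.2326 0.    ]
lipL [0.4486 0.1366 0.032 ]
lip0 [ 0.4504 -0.0621  0.032 ]
rearL [0.5447 0.1308 0.036 ]
rear0 [ 0.5468 -0.0842  0.036 ]
div1r [0.5445 0.0359 0.036 ]
div1f [0.4578 0.0372 0.02  ]
div2r [ 0.5468 -0.0596  0.036 ]
div2f [ 0.4599 -0.0559  0.02  ]
```

```bash
python3 -m creep '[{"fingers":0.07,"tx":0.02,"ty":-0.025,"tz":0.045,"ax":0,"ay":0,"az":0},{"fingers":0.07,"tx":0.02,"ty":-0.025,"tz":0.045,"ax":0,"ay":0,"az":0},{"fingers":0.07,"tx":0.019,"ty":-0.025,"tz":0.045,"ax":0,"ay":0,"az":0},{"fingers":0.07,"tx":0,"ty":0,"tz":0.045,"ax":0,"ay":0,"az":0},{"fingers":0.07,"tx":0,"ty":0,"tz":0.045,"ax":0,"ay":0,"az":0},{"fingers":0.07,"tx":0,"ty":0,"tz":0,"ax":0,"ay":0,"az":0}]' 40
python3 look.py wrist w4 tea_tin:.072 salt_shaker:.08 crock:.075 honey_jar:.102
```

```text
time: 3.5
eef_pos: [0.4271, 0.2525, 0.1645]
tool_rot: [[-1.0, 0.001, -0.011], [0.001, 1.0, -0.006], [0.011, -0.007, -1.0]]
force: [-0.1, 0.6, 1.0]
width: 0.818
3.5 [0.4271 0.2525 0.1645] [-0.9999  0.0008 -0.0114  0.0009  1.     -0.0065] [-0.5317  0.4874 -0.0659  1.9449  0.0451  0.7238  0.9457]
[0.347  0.2525 0.2957]
tea_tin 0.91 [266. 224.] 226 303 174 266 [0.4287 0.2443 0.072 ]
salt_shaker 0.93 [519. 331.] 476 559 293 382 [0.5126 0.4355 0.08  ]
salt_shaker 0.88 [259. 355.] 237 281 320 390 [0.5357 0.238  0.08  ]
crock 0.62 [420. 239.] 343 497 169 312 [0.4389 0.3531 0.075 ]
honey_jar 0.75 [427. 407.] 355 452 330 419 [0.5627 0.3634 0.102 ]
```

```bash
python3 - <<'E'
from h import *
p=grab_frame("wrist"); r=regions_of("tea_tin",p)[0]["pixels"]; ys,xs=np.nonzero(r)
print(at_z(p,np.median(xs[ys>ys.max()-3]),ys.max()+.5,.072)-[.0285,0,0], at_z(p,xs.min(),235,.072),at_z(p,xs.max(),235,.072))
print(sense()["eef_pos"])
r=regions_of("crock",p)[0]["pixels"]; ys,xs=np.nonzero(r)
print(at_z(p,np.median(xs[ys>ys.max()-3]),ys.max()+.5,.075)-[.049,0,0], at_z(p,xs.min(),235,.075),at_z(p,xs.max(),235,.075))
E
```

```text
[0.43546271 0.24162738 0.072     ] [0.44788452 0.21527294 0.072     ] [0.44811311 0.27156929 0.072     ]
[0.43280408 0.25443669 0.17115152]
[0.44941709 0.36106024 0.075     ] [0.44695867 0.29987932 0.075     ] [0.44740215 0.40910035 0.075     ]
```

```bash
python3 -m creep '[{"fingers":0.07,"tx":0,"ty":-0.0105,"tz":0.02,"ax":0,"ay":0,"az":0},{"fingers":0.07,"tx":0,"ty":0,"tz":0.03,"ax":0,"ay":0,"az":0},{"fingers":0.07,"tx":0,"ty":0,"tz":0.03,"ax":0,"ay":0,"az":0},{"fingers":0.07,"tx":0,"ty":0,"tz":0.03,"ax":0,"ay":0,"az":0},{"fingers":0.07,"tx":0,"ty":0,"tz":0.027,"ax":0,"ay":0,"az":0},{"fingers":0.07,"tx":0,"ty":0,"tz":0,"ax":0,"ay":0,"az":0},{"fingers":0.07,"tx":0,"ty":0,"tz":0,"ax":0,"ay":0,"az":0}]' 40
```

```text
time: 4.6
eef_pos: [0.4322, 0.2432, 0.0328]
tool_rot: [[-1.0, 0.004, 0.001], [0.004, 1.0, 0.0], [-0.001, 0.0, -1.0]]
force: [1.4, 0.1, 0.2]
width: 0.82
```

```bash
python3 -m creep '[{"fingers":0.04,"tx":0,"ty":0,"tz":0,"ax":0,"ay":0,"az":0},{"fingers":0.04,"tx":0,"ty":0,"tz":0,"ax":0,"ay":0,"az":0},{"fingers":0.04,"tx":0,"ty":0,"tz":0,"ax":0,"ay":0,"az":0},{"fingers":0.04,"tx":0,"ty":0,"tz":0,"ax":0,"ay":0,"az":0},{"fingers":0.04,"tx":0,"ty":0,"tz":-0.03,"ax":0,"ay":0,"az":0},{"fingers":0.04,"tx":0,"ty":0,"tz":-0.04,"ax":0,"ay":0,"az":0},{"fingers":0.04,"tx":0,"ty":0,"tz":-0.04,"ax":0,"ay":0,"az":0},{"fingers":0.04,"tx":0,"ty":0,"tz":0,"ax":0,"ay":0,"az":0}]' 40
```

```text
time: 5.4
eef_pos: [0.4347, 0.2447, 0.1474]
tool_rot: [[-1.0, 0.004, 0.01], [0.004, 1.0, 0.006], [-0.01, 0.006, -1.0]]
force: [1.4, 0.6, -2.3]
width: 0.662
```

```bash
python3 -m creep '[{"fingers":0.04,"tx":-0.01,"ty":-0.04,"tz":0,"ax":0,"ay":0,"az":0},{"fingers":0.04,"tx":-0.01,"ty":-0.045,"tz":0,"ax":0,"ay":0,"az":0},{"fingers":0.04,"tx":-0.01,"ty":-0.045,"tz":0,"ax":0,"ay":0,"az":0},{"fingers":0.04,"tx":-0.01,"ty":-0.045,"tz":0,"ax":0,"ay":0,"az":0},{"fingers":0.04,"tx":-0.007,"ty":-0.04,"tz":-0.01,"ax":0,"ay":0,"az":0},{"fingers":0.04,"tx":0,"ty":-0.039,"tz":-0.01,"ax":0,"ay":0,"az":0},{"fingers":0.04,"tx":0,"ty":0,"tz":0,"ax":0,"ay":-0.0873,"az":0},{"fingers":0.04,"tx":0,"ty":0,"tz":0,"ax":0,"ay":-0.0873,"az":0},{"fingers":0.04,"tx":0,"ty":0,"tz":0,"ax":0,"ay":0,"az":0},{"fingers":0.04,"tx":0,"ty":0,"tz":0,"ax":0,"ay":0,"az":0}]' 40
python3 look.py wrist w5 rack:.03 tea_tin:.05 pumpkin:.03
```

```text
time: 6.4
eef_pos: [0.4772, -0.0111, 0.1619]
tool_rot: [[-0.985, 0.003, 0.172], [0.003, 1.0, -0.001], [-0.172, -0.0, -0.985]]
force: [-0.1, 0.4, -2.0]
width: 0.659
6.4 [ 0.4772 -0.0111  0.1619] [-0.9852  0.0033  0.1715  0.0033  1.     -0.0006] [ 0.0319  0.408  -0.0783  2.1387  0.0924  0.4252  1.4492]
[ 0.3742 -0.0116  0.2762]
rack 0.81 [272. 193.] 91 455 142 260 [ 0.4912 -0.0153  0.03  ]
tea_tin 0.86 [275. 317.] 194 356 213 394 [ 0.6082 -0.013   0.05  ]
```

View pics/w5.png

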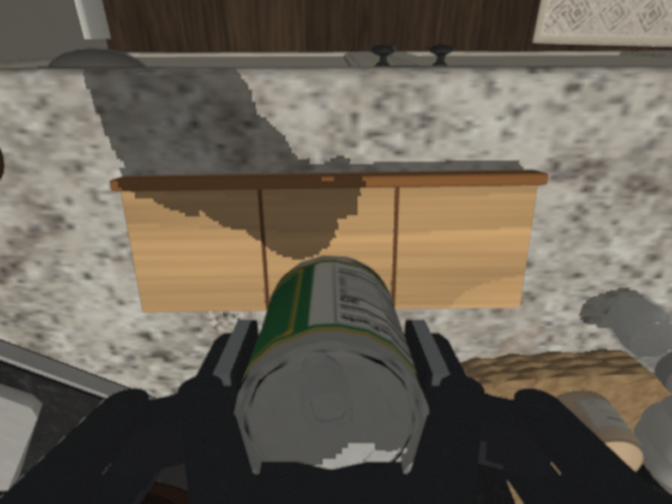

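Rack seen clearly: lip from (111,185) to (547,177), dividers at (262,189)–(268,307) and (397,186)–(395,307), rear edge from (142,311) to (522,306). The tin is held.

```bash
python3 - <<'E'
from h import *
np.set_printoptions(precision=4,suppress=True)
p=grab_frame("wrist")
for n,u,v,z in [("lipR_in",113,190,.032),("lipL_in",545,184,.032),("rearR",142,311,.036),("rearL",522,306,.036),("dRr",268,307,.036),("dLr",395,307,.036),("dRf",262,190,.021),("dLf",397,187,.021)]:
    print(n,at_z(p,u/1.2,v/1.2,z))
print(sense()["eef_pos"])
E
```

```text
lipR_in [ 0.4624 -0.1504  0.032 ]
lipL_in [0.4592 0.1235 0.032 ]
rearR [ 0.5545 -0.1512  0.036 ]
rearL [0.5508 0.1279 0.036 ]
dRr [ 0.5512 -0.0581  0.036 ]
dLr [0.5514 0.035  0.036 ]
dRf [ 0.4666 -0.0575  0.021 ]
dLf [0.4647 0.0321 0.021 ]
[ 0.4785 -0.0109  0.1621]
```

```bash
python3 -m creep '[{"fingers":0.04,"tx":0.007,"ty":-0.001,"tz":0.03,"ax":0,"ay":0,"az":0},{"fingers":0.04,"tx":0,"ty":0,"tz":0.03,"ax":0,"ay":0,"az":0},{"fingers":0.04,"tx":0,"ty":0,"tz":0.022,"ax":0,"ay":0,"az":0},{"fingers":0.04,"tx":0,"ty":0,"tz":0.015,"ax":0,"ay":0,"az":0},{"fingers":0.04,"tx":0,"ty":0,"tz":0.004,"ax":0,"ay":0,"az":0},{"fingers":0.04,"tx":0,"ty":0,"tz":0,"ax":0,"ay":0,"az":0},{"fingers":0.04,"tx":0,"ty":0,"tz":0,"ax":0,"ay":0,"az":0}]' 40
```

```text
time: 7.35
eef_pos: [0.4889, -0.0122, 0.062]
tool_rot: [[-0.985, 0.004, 0.175], [0.004, 1.0, -0.001], [-0.175, -0.0, -0.985]]
force: [-0.2, 1.0, -1.1]
width: 0.661
```

```bash
python3 -m creep '[{"fingers":0.04,"tx":0,"ty":0,"tz":0.002,"ax":0,"ay":0,"az":0},{"fingers":0.04,"tx":0,"ty":0,"tz":0,"ax":0,"ay":0,"az":0}]' 40; python3 -m creep '[{"fingers":0.04,"tx":0,"ty":0,"tz":0.002,"ax":0,"ay":0,"az":0},{"fingers":0.04,"tx":0,"ty":0,"tz":0,"ax":0,"ay":0,"az":0}]' 40
```

```text
time: 7.55
eef_pos: [0.489, -0.0123, 0.0601]
tool_rot: [[-0.985, 0.004, 0.175], [0.004, 1.0, -0.001], [-0.175, -0.0, -0.985]]
force: [-1.1, -0.4, -2.5]
width: 0.665
time: 7.75
eef_pos: [0.4892, -0.0124, 0.0593]
tool_rot: [[-0.984, 0.004, 0.176], [0.004, 1.0, -0.001], [-0.176, -0.0, -0.984]]
force: [-4.7, -0.6, 12.5]
width: 0.661
```

```bash
python3 -m creep '[{"fingers":0.04,"tx":0.003,"ty":0,"tz":-0.001,"ax":0,"ay":0,"az":0},{"fingers":0.04,"tx":0,"ty":0,"tz":0,"ax":0,"ay":0,"az":0}]' 40; python3 -m creep '[{"fingers":0.04,"tx":0.003,"ty":0,"tz":0,"ax":0,"ay":0,"az":0},{"fingers":0.04,"tx":0,"ty":0,"tz":0,"ax":0,"ay":0,"az":0}]' 40
```

```text
time: 7.95
eef_pos: [0.4858, -0.0123, 0.0588]
tool_rot: [[-0.985, 0.004, 0.175], [0.004, 1.0, -0.001], [-0.175, -0.0, -0.985]]
force: [-3.5, -0.6, 8.0]
width: 0.661
time: 8.15
eef_pos: [0.4853, -0.0123, 0.0587]
tool_rot: [[-0.984, 0.004, 0.179], [0.004, 1.0, -0.001], [-0.179, 0.0, -0.984]]
force: [0.4, -0.6, 5.8]
width: 0.661
```

```bash
python3 -m creep '[{"fingers":0.07,"tx":-0.001,"ty":0,"tz":0,"ax":0,"ay":0,"az":0},{"fingers":0.07,"tx":0,"ty":0,"tz":0,"ax":0,"ay":0,"az":0},{"fingers":0.07,"tx":0,"ty":0,"tz":-0.01,"ax":0,"ay":0,"az":0},{"fingers":0.07,"tx":0,"ty":0,"tz":-0.03,"ax":0,"ay":0,"az":0},{"fingers":0.07,"tx":0,"ty":0,"tz":-0.04,"ax":0,"ay":0,"az":0},{"fingers":0.07,"tx":0,"ty":0,"tz":-0.04,"ax":0,"ay":0,"az":0},{"fingers":0.07,"tx":0,"ty":0,"tz":-0.04,"ax":0,"ay":0,"az":0},{"fingers":0.07,"tx":0,"ty":0,"tz":0,"ax":0,"ay":0.0873,"az":0},{"fingers":0.07,"tx":0,"ty":0,"tz":0,"ax":0,"ay":0.0873,"az":0},{"fingers":0.07,"tx":0,"ty":0,"tz":0,"ax":0,"ay":0,"az":0}]' 40
python3 look.py wrist w6 tea_tin:.05 pepper_mill:.1 spice_jar:.08 rack:.03
```

```text
time: 9.15
eef_pos: [0.458, -0.0121, 0.216]
tool_rot: [[-1.0, 0.004, 0.003], [0.004, 1.0, 0.0], [-0.003, 0.0, -1.0]]
force: [-0.2, 0.8, -0.3]
width: 0.825
9.15 [ 0.458  -0.0121  0.216 ] [-1.      0.0039  0.0028  0.0039  1.      0.0002] [ 0.064   0.357  -0.1145  1.9892  0.0558  0.7955  1.4845]
[ 0.376  -0.0128  0.3462]
tea_tin 0.65 [274. 234.] 240 309 192 268 [ 0.4993 -0.0145  0.05  ]
pepper_mill 0.89 [ 27. 169.] 0 60 138 201 [ 0.4259 -0.1978  0.1   ]
rack 0.84 [303. 216.] 132 418 177 277 [0.4886 0.0144 0.03  ]
```

View pics/w6.png

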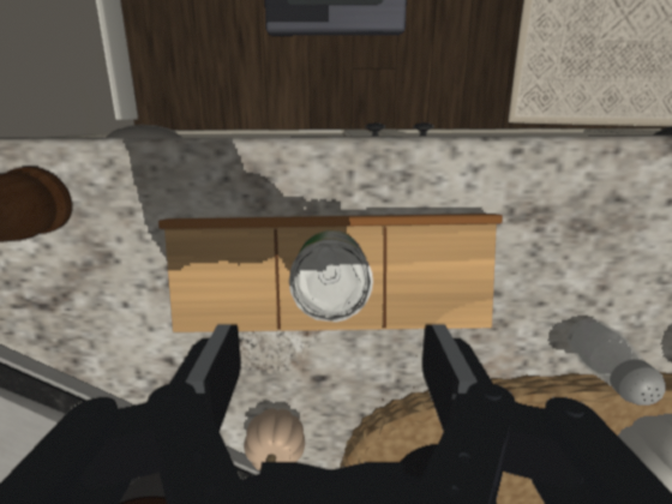

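The tin stands at the lip, centred in the middle bay at (331,278). Next, the mill.

```bash
python3 -m creep '[{"fingers":0.085,"tx":0,"ty":-0.02,"tz":-0.035,"ax":0,"ay":0,"az":0},{"fingers":0.085,"tx":0,"ty":-0.04,"tz":-0.035,"ax":0,"ay":0,"az":0},{"fingers":0.085,"tx":0,"ty":-0.045,"tz":-0.02,"ax":0,"ay":0,"az":0},{"fingers":0.085,"tx":0,"ty":-0.045,"tz":0,"ax":0,"ay":0,"az":0},{"fingers":0.085,"tx":0,"ty":-0.04,"tz":0,"ax":0,"ay":0,"az":0},{"fingers":0.085,"tx":0,"ty":-0.04,"tz":0,"ax":0,"ay":0,"az":0},{"fingers":0.085,"tx":0,"ty":0,"tz":0,"ax":0,"ay":0,"az":0},{"fingers":0.085,"tx":0,"ty":0,"tz":0,"ax":0,"ay":0,"az":0}]' 40
python3 look.py wrist w7 pepper_mill:.1 spice_jar:.08
```

```text
time: 10.2
eef_pos: [0.4544, -0.2401, 0.3025]
tool_rot: [[-1.0, 0.006, -0.001], [0.006, 1.0, 0.001], [0.001, 0.001, -1.0]]
force: [0.0, 2.4, -0.2]
width: 0.994
10.2 [ 0.4544 -0.2401  0.3025] [-1.      0.0061 -0.0012  0.0061  1.      0.0008] [ 0.4621  0.3449 -0.0256  1.7182  0.0096  1.0801  1.9982]
[ 0.3729 -0.2407  0.433 ]
pepper_mill 0.58 [253. 171.] 221 278 134 204 [ 0.4416 -0.2636  0.1   ]
spice_jar 0.96 [129. 174.] 96 166 148 200 [ 0.4485 -0.3974  0.08  ]
```

View pics/w7.png

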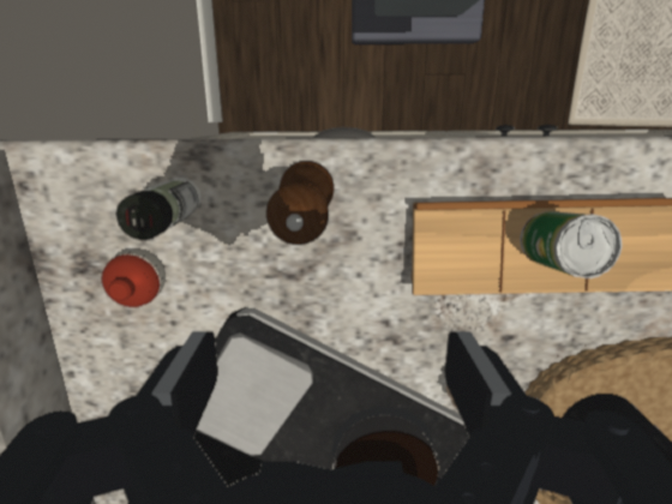

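```bash
python3 - <<'E'
from h import *
np.set_printoptions(precision=4,suppress=True)
p=grab_frame("wrist")
for n,u,v,z in [("knob",295,222,.148),("head",298,213,.125),("foot",306,190,.015)]: print(n,at_z(p,u/1.2,v/1.2,z))
print(sense()["eef_pos"])
E
```

```text
knob [ 0.4457 -0.2647  0.148 ]
head [ 0.4443 -0.2643  0.125 ]
foot [ 0.445  -0.2644  0.015 ]
[ 0.4555 -0.2379  0.3031]
```

```bash
python3 -m creep '[{"fingers":0.085,"tx":0.0105,"ty":-0.0265,"tz":0.01,"ax":0,"ay":0,"az":0},{"fingers":0.085,"tx":0,"ty":0,"tz":0.04,"ax":0,"ay":0,"az":0},{"fingers":0.085,"tx":0,"ty":0,"tz":0.04,"ax":0,"ay":0,"az":0},{"fingers":0.085,"tx":0,"ty":0,"tz":0.04,"ax":0,"ay":0,"az":0},{"fingers":0.085,"tx":0,"ty":0,"tz":0.04,"ax":0,"ay":0,"az":0},{"fingers":0.085,"tx":0,"ty":0,"tz":0.03,"ax":0,"ay":0,"az":0},{"fingers":0.085,"tx":0,"ty":0,"tz":0.007,"ax":0,"ay":0,"az":0},{"fingers":0.085,"tx":0,"ty":0,"tz":0,"ax":0,"ay":0,"az":0},{"fingers":0.085,"tx":0,"ty":0,"tz":0,"ax":0,"ay":0,"az":0}]' 40
```

```text
time: 11.3
eef_pos: [0.446, -0.2664, 0.0976]
tool_rot: [[-1.0, 0.003, 0.003], [0.003, 1.0, -0.001], [-0.003, -0.001, -1.0]]
force: [0.4, -1.0, 0.7]
width: 0.993
```

```bash
python3 -m creep '[{"fingers":0.03,"tx":0,"ty":0,"tz":0,"ax":0,"ay":0,"az":0},{"fingers":0.03,"tx":0,"ty":0,"tz":0,"ax":0,"ay":0,"az":0},{"fingers":0.03,"tx":0,"ty":0,"tz":0,"ax":0,"ay":0,"az":0},{"fingers":0.03,"tx":0,"ty":0,"tz":0,"ax":0,"ay":0,"az":0},{"fingers":0.03,"tx":0,"ty":0,"tz":0,"ax":0,"ay":0,"az":0},{"fingers":0.03,"tx":0,"ty":0,"tz":0,"ax":0,"ay":0,"az":0}]' 40; python3 -m creep '[{"fingers":0.03,"tx":0,"ty":0,"tz":-0.02,"ax":0,"ay":0,"az":0},{"fingers":0.03,"tx":0,"ty":0,"tz":-0.04,"ax":0,"ay":0,"az":0},{"fingers":0.03,"tx":0,"ty":0,"tz":-0.04,"ax":0,"ay":0,"az":0},{"fingers":0.03,"tx":0,"ty":0,"tz":-0.04,"ax":0,"ay":0,"az":0},{"fingers":0.03,"tx":0,"ty":0,"tz":0,"ax":0,"ay":0,"az":0}]' 40
```

```text
time: 11.9
eef_pos: [0.4455, -0.2665, 0.0977]
tool_rot: [[-1.0, 0.004, 0.002], [0.004, 1.0, -0.001], [-0.002, -0.001, -1.0]]
force: [-0.1, 0.6, 5.7]
width: 0.56
time: 12.4
eef_pos: [0.4477, -0.268, 0.2419]
tool_rot: [[-1.0, 0.004, 0.011], [0.004, 1.0, -0.006], [-0.011, -0.006, -1.0]]
force: [0.8, -0.6, -1.9]
width: 0.555
```

```bash
python3 -m creep '[{"fingers":0.03,"tx":-0.005,"ty":0.03,"tz":0,"ax":0,"ay":0,"az":0},{"fingers":0.03,"tx":-0.005,"ty":0.045,"tz":0,"ax":0,"ay":0,"az":0},{"fingers":0.03,"tx":-0.005,"ty":0.045,"tz":0,"ax":0,"ay":0,"az":0},{"fingers":0.03,"tx":-0.005,"ty":0.045,"tz":0,"ax":0,"ay":0,"az":0},{"fingers":0.03,"tx":-0.005,"ty":0.045,"tz":0,"ax":0,"ay":0,"az":0},{"fingers":0.03,"tx":-0.0075,"ty":0.045,"tz":0,"ax":0,"ay":0,"az":0},{"fingers":0.03,"tx":0,"ty":0.045,"tz":0,"ax":0,"ay":0,"az":0},{"fingers":0.03,"tx":0,"ty":0.0465,"tz":0,"ax":0,"ay":-0.0873,"az":0},{"fingers":0.03,"tx":0,"ty":0,"tz":0,"ax":0,"ay":-0.0873,"az":0},{"fingers":0.03,"tx":0,"ty":0,"tz":0,"ax":0,"ay":0,"az":0}]' 40;  python3 -m creep '[{"fingers":0.03,"tx":0,"ty":0,"tz":0,"ax":0,"ay":0,"az":0},{"fingers":0.03,"tx":0,"ty":0,"tz":0,"ax":0,"ay":0,"az":0}]' 40
```

```text
time: 13.4
eef_pos: [0.4744, 0.0814, 0.2346]
tool_rot: [[-0.986, -0.001, 0.168], [-0.002, 1.0, -0.001], [-0.168, -0.002, -0.986]]
force: [-0.7, -1.2, -2.8]
width: 0.557
time: 13.6
eef_pos: [0.4793, 0.0785, 0.236]
tool_rot: [[-0.985, 0.007, 0.173], [0.007, 1.0, -0.002], [-0.173, -0.001, -0.985]]
force: [0.1, -0.7, -1.8]
width: 0.557
```

```bash
python3 -m creep '[{"fingers":0.03,"tx":0.01,"ty":0.001,"tz":0.03,"ax":0,"ay":0,"az":0},{"fingers":0.03,"tx":0.009,"ty":0,"tz":0.03,"ax":0,"ay":0,"az":0},{"fingers":0.03,"tx":0,"ty":0,"tz":0.025,"ax":0,"ay":0,"az":0},{"fingers":0.03,"tx":0,"ty":0,"tz":0.015,"ax":0,"ay":0,"az":0},{"fingers":0.03,"tx":0,"ty":0,"tz":0.009,"ax":0,"ay":0,"az":0},{"fingers":0.03,"tx":0,"ty":0,"tz":0,"ax":0,"ay":0,"az":0},{"fingers":0.03,"tx":0,"ty":0,"tz":0,"ax":0,"ay":0,"az":0}]' 40;  python3 -m creep '[{"fingers":0.03,"tx":0,"ty":0,"tz":0.002,"ax":0,"ay":0,"az":0},{"fingers":0.03,"tx":0,"ty":0,"tz":0,"ax":0,"ay":0,"az":0}]' 40
```

```text
time: 14.3
eef_pos: [0.4795, 0.0807, 0.1258]
tool_rot: [[-0.985, 0.005, 0.174], [0.005, 1.0, -0.001], [-0.174, -0.0, -0.985]]
force: [-0.0, -0.3, -1.9]
width: 0.553
time: 14.5
eef_pos: [0.4794, 0.0811, 0.1241]
tool_rot: [[-0.985, 0.004, 0.175], [0.004, 1.0, -0.0], [-0.175, 0.0, -0.985]]
force: [0.5, 0.5, -1.2]
width: 0.56
```

```bash
for i in 1 2; do :; done; python3 -m creep '[{"fingers":0.03,"tx":0,"ty":0,"tz":0.002,"ax":0,"ay":0,"az":0},{"fingers":0.03,"tx":0,"ty":0,"tz":0,"ax":0,"ay":0,"az":0}]' 40;  python3 -m creep '[{"fingers":0.03,"tx":0,"ty":0,"tz":0.001,"ax":0,"ay":0,"az":0},{"fingers":0.03,"tx":0,"ty":0,"tz":0,"ax":0,"ay":0,"az":0}]' 40
```

```text
time: 14.7
eef_pos: [0.4799, 0.0812, 0.1226]
tool_rot: [[-0.984, 0.004, 0.176], [0.004, 1.0, -0.0], [-0.176, 0.0, -0.984]]
force: [-1.8, -0.4, 5.2]
width: 0.554
time: 14.9
eef_pos: [0.4801, 0.0811, 0.1226]
tool_rot: [[-0.984, 0.004, 0.176], [0.004, 1.0, -0.001], [-0.176, 0.0, -0.984]]
force: [-4.3, -1.1, 13.7]
width: 0.558
```

```bash
python3 -m creep '[{"fingers":0.03,"tx":0.003,"ty":0,"tz":-0.001,"ax":0,"ay":0,"az":0},{"fingers":0.03,"tx":0.002,"ty":0,"tz":0,"ax":0,"ay":0,"az":0},{"fingers":0.03,"tx":0,"ty":0,"tz":0,"ax":0,"ay":0,"az":0}]' 40;  python3 -m creep '[{"fingers":0.03,"tx":0.002,"ty":0,"tz":0,"ax":0,"ay":0,"az":0},{"fingers":0.03,"tx":0,"ty":0,"tz":0,"ax":0,"ay":0,"az":0}]' 40;python3 -m creep '[{"fingers":0.03,"tx":0.002,"ty":0,"tz":0,"ax":0,"ay":0,"az":0},{"fingers":0.03,"tx":0,"ty":0,"tz":0,"ax":0,"ay":0,"az":0}]' 40
```

```text
time: 15.2
eef_pos: [0.4763, 0.0813, 0.122]
tool_rot: [[-0.984, 0.004, 0.179], [0.004, 1.0, 0.0], [-0.179, 0.001, -0.984]]
force: [0.4, -1.5, 7.1]
width: 0.554
time: 15.4
eef_pos: [0.4754, 0.0814, 0.1219]
tool_rot: [[-0.984, 0.004, 0.181], [0.004, 1.0, 0.001], [-0.181, 0.001, -0.984]]
force: [1.3, -2.0, 6.2]
width: 0.554
time: 15.6
eef_pos: [0.4739, 0.0816, 0.1217]
tool_rot: [[-0.983, 0.004, 0.182], [0.004, 1.0, 0.001], [-0.182, 0.002, -0.983]]
force: [2.3, 0.2, 5.4]
width: 0.557
```

```bash
python3 -m creep '[{"fingers":0.06,"tx":-0.002,"ty":0,"tz":0,"ax":0,"ay":0,"az":0},{"fingers":0.07,"tx":0,"ty":0,"tz":0,"ax":0,"ay":0,"az":0},{"fingers":0.085,"tx":0,"ty":0,"tz":0,"ax":0,"ay":0,"az":0},{"fingers":0.085,"tx":0,"ty":0,"tz":-0.01,"ax":0,"ay":0,"az":0},{"fingers":0.085,"tx":0,"ty":0,"tz":-0.03,"ax":0,"ay":0,"az":0},{"fingers":0.085,"tx":0,"ty":0,"tz":-0.04,"ax":0,"ay":0,"az":0},{"fingers":0.085,"tx":0,"ty":0,"tz":-0.04,"ax":0,"ay":0,"az":0},{"fingers":0.085,"tx":0,"ty":0,"tz":-0.04,"ax":0,"ay":0.0873,"az":0},{"fingers":0.085,"tx":0,"ty":0,"tz":0,"ax":0,"ay":0.0873,"az":0},{"fingers":0.085,"tx":0,"ty":0,"tz":0,"ax":0,"ay":0,"az":0}]' 40
python3 look.py wrist w8 pepper_mill:.1 tea_tin:.05; python3 - <<'E'
import cv2; cv2.imwrite("pics/w8c.png",cv2.imread("pics/w8.png"))
E
```

```text
time: 16.6
eef_pos: [0.4467, 0.0812, 0.2795]
tool_rot: [[-1.0, 0.005, 0.004], [0.005, 1.0, 0.001], [-0.004, 0.001, -1.0]]
force: [0.8, 0.4, -0.5]
width: 0.996
16.6 [0.4467 0.0812 0.2795] [-1.      0.0049  0.0041  0.0049  1.      0.0009] [-0.1462  0.2708 -0.1054  1.9047  0.0345  0.9636  1.2985]
[0.3646 0.0806 0.4095]
pepper_mill 0.73 [278. 222.] 246 305 183 257 [0.4816 0.0821 0.1   ]
tea_tin 0.81 [186. 221.] 154 222 188 248 [ 0.4984 -0.0222  0.05  ]
```

View pics/w8.png

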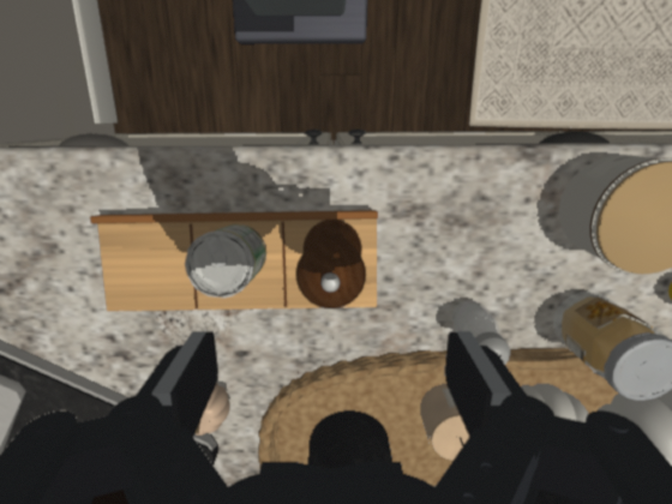

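The mill stands centred in the left bay, foot at the lip (row ~219, against the lip at row 217). Next, honey.

```bash
python3 -m creep '[{"fingers":0.085,"tx":-0.015,"ty":0.03,"tz":0,"ax":0,"ay":0,"az":0},{"fingers":0.085,"tx":-0.015,"ty":0.045,"tz":0,"ax":0,"ay":0,"az":0},{"fingers":0.085,"tx":-0.015,"ty":0.045,"tz":0,"ax":0,"ay":0,"az":0},{"fingers":0.085,"tx":-0.015,"ty":0.045,"tz":0,"ax":0,"ay":0,"az":0},{"fingers":0.085,"tx":-0.02,"ty":0.045,"tz":0,"ax":0,"ay":0,"az":0},{"fingers":0.085,"tx":-0.02,"ty":0.045,"tz":0.01,"ax":0,"ay":0,"az":0},{"fingers":0.085,"tx":0,"ty":0.03,"tz":0.01,"ax":0,"ay":0,"az":0},{"fingers":0.085,"tx":0,"ty":0,"tz":0,"ax":0,"ay":0,"az":0},{"fingers":0.085,"tx":0,"ty":0,"tz":0,"ax":0,"ay":0,"az":0},{"fingers":0.085,"tx":0,"ty":0,"tz":0,"ax":0,"ay":0,"az":0}]' 40
python3 look.py wrist w9 honey_jar:.06 crock:.06 salt_shaker:.06
```

```text
time: 17.75
eef_pos: [0.5458, 0.3637, 0.2577]
tool_rot: [[-1.0, 0.005, -0.0], [0.005, 1.0, -0.002], [0.0, -0.002, -1.0]]
force: [0.3, -0.5, 0.7]
width: 0.995
17.75 [0.5458 0.3637 0.2577] [-1.      0.0054 -0.      0.0054  1.     -0.0022] [-0.546   0.6164 -0.1365  1.3784  0.088   1.154   0.8719]
[0.4642 0.3635 0.3881]
honey_jar 0.62 [282. 222.] 245 315 175 265 [0.587  0.3682 0.06  ]
crock 0.72 [275.  82.] 216 331 18 141 [0.4501 0.3624 0.06  ]
salt_shaker 0.93 [501. 147.] 459 543 123 167 [0.5101 0.5805 0.06  ]
salt_shaker 0.83 [378. 178.] 354 408 156 203 [0.5408 0.464  0.06  ]
salt_shaker 0.65 [158. 212.] 130 185 184 237 [0.5745 0.241  0.06  ]
```

View pics/w9.png

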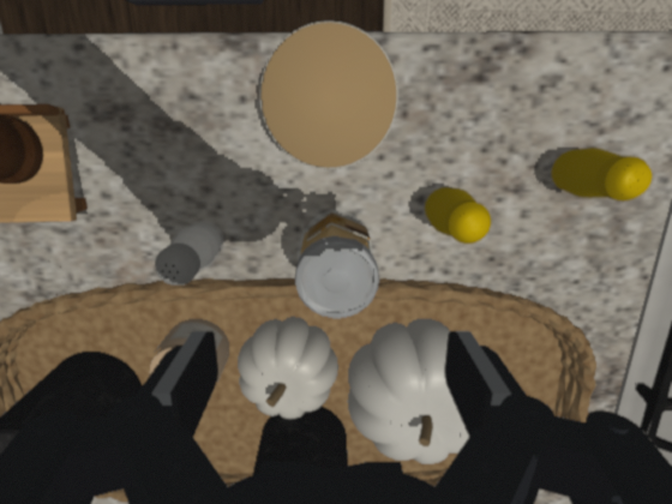

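```bash
cat > pt.py <<'E'
import sys
from h import *
np.set_printoptions(precision=4,suppress=True)
p=grab_frame("wrist")
for a in sys.argv[1:]:
    n,u,v,z=a.split(','); print(n,at_z(p,float(u)/1.2,float(v)/1.2,float(z)))
print(sense()["eef_pos"])
E
python3 pt.py lid,337,276,.102 lidL,379,276,.102 lidR,295,276,.102 lidrear,337,318,.102 crock,329,95,.075 crockL,396,95,.075 crockR,262,95,.075 saltcap,181,263,.082
```

```text
lid [0.5798 0.3678 0.102 ]
lidL [0.58  0.4   0.102]
lidR [0.5796 0.3356 0.102 ]
lidrear [0.6157 0.3677 0.102 ]
crock [0.4491 0.3624 0.075 ]
crockL [0.4494 0.4111 0.075 ]
crockR [0.4488 0.3138 0.075 ]
saltcap [0.5758 0.2415 0.082 ]
[0.5461 0.3646 0.2586]
```

```bash
python3 -m creep '[{"fingers":0.085,"tx":-0.035,"ty":0.0035,"tz":0.01,"ax":0,"ay":0,"az":0},{"fingers":0.085,"tx":0,"ty":0,"tz":0.04,"ax":0,"ay":0,"az":0},{"fingers":0.085,"tx":0,"ty":0,"tz":0.04,"ax":0,"ay":0,"az":0},{"fingers":0.085,"tx":0,"ty":0,"tz":0.02,"ax":0,"ay":0,"az":0},{"fingers":0.085,"tx":0,"ty":0,"tz":0,"ax":0,"ay":0,"az":0},{"fingers":0.085,"tx":0,"ty":0,"tz":0,"ax":0,"ay":0,"az":0},{"fingers":0.085,"tx":0,"ty":0,"tz":0,"ax":0,"ay":0,"az":0}]' 60; python3 look.py wrist -  honey_jar:.102
```

```text
time: 18.7
eef_pos: [0.582, 0.3698, 0.1504]
tool_rot: [[-1.0, 0.004, 0.004], [0.004, 1.0, 0.003], [-0.004, 0.003, -1.0]]
force: [-0.2, -0.9, 0.6]
width: 0.997
18.7 [0.582  0.3698 0.1504] [-1.      0.0041  0.0037  0.0041  1.      0.0026] [-0.5298  0.7643 -0.1275  1.4016  0.1064  0.9778  0.8855]
[0.4999 0.3688 0.2805]
honey_jar 0.96 [275. 233.] 217 326 160 292 [0.5743 0.3686 0.102 ]
```

```bash
python3 -m creep '[{"fingers":0.085,"tx":0,"ty":-0.0025,"tz":0.01,"ax":0,"ay":0,"az":0},{"fingers":0.085,"tx":0,"ty":0,"tz":0.025,"ax":0,"ay":0,"az":0},{"fingers":0.085,"tx":0,"ty":0,"tz":0.025,"ax":0,"ay":0,"az":0},{"fingers":0.085,"tx":0,"ty":0,"tz":0.015,"ax":0,"ay":0,"az":0},{"fingers":0.085,"tx":0,"ty":0,"tz":0.003,"ax":0,"ay":0,"az":0},{"fingers":0.085,"tx":0,"ty":0,"tz":0,"ax":0,"ay":0,"az":0},{"fingers":0.085,"tx":0,"ty":0,"tz":0,"ax":0,"ay":0,"az":0}]' 60; python3 -m creep '[{"fingers":0.05,"tx":0,"ty":0,"tz":0,"ax":0,"ay":0,"az":0},{"fingers":0.05,"tx":0,"ty":0,"tz":0,"ax":0,"ay":0,"az":0},{"fingers":0.05,"tx":0,"ty":0,"tz":0,"ax":0,"ay":0,"az":0},{"fingers":0.05,"tx":0,"ty":0,"tz":0,"ax":0,"ay":0,"az":0}]' 60
```

```text
time: 19.5
eef_pos: [0.5815, 0.3672, 0.0712]
tool_rot: [[-1.0, 0.004, 0.002], [0.004, 1.0, 0.001], [-0.002, 0.001, -1.0]]
force: [0.7, 0.3, 0.6]
width: 0.996
time: 19.9
eef_pos: [0.5815, 0.3673, 0.0717]
tool_rot: [[-1.0, 0.004, 0.002], [0.004, 1.0, 0.002], [-0.002, 0.002, -1.0]]
force: [-0.3, 1.1, 6.3]
width: 0.76
```

```bash
python3 -m creep '[{"fingers":0.05,"tx":0,"ty":0,"tz":-0.01,"ax":0,"ay":0,"az":0},{"fingers":0.05,"tx":0,"ty":0,"tz":-0.02,"ax":0,"ay":0,"az":0},{"fingers":0.05,"tx":0,"ty":0,"tz":-0.03,"ax":0,"ay":0,"az":0},{"fingers":0.05,"tx":0,"ty":0,"tz":-0.04,"ax":0,"ay":0,"az":0},{"fingers":0.05,"tx":0,"ty":0,"tz":-0.04,"ax":0,"ay":0,"az":0},{"fingers":0.05,"tx":0,"ty":0,"tz":-0.04,"ax":0,"ay":0,"az":0},{"fingers":0.05,"tx":0,"ty":0,"tz":-0.035,"ax":0,"ay":0,"az":0},{"fingers":0.05,"tx":0.01,"ty":-0.02,"tz":0,"ax":0,"ay":0,"az":0},{"fingers":0.05,"tx":0.01,"ty":-0.035,"tz":0,"ax":0,"ay":0,"az":0},{"fingers":0.05,"tx":0.01,"ty":-0.04,"tz":0,"ax":0,"ay":0,"az":0}]' 60
```

```text
time: 20.9
eef_pos: [0.5481, 0.2714, 0.2833]
tool_rot: [[-1.0, 0.001, -0.004], [0.001, 1.0, -0.001], [0.004, -0.001, -1.0]]
force: [1.3, -0.2, -5.5]
width: 0.756
```

```bash
python3 -m creep '[{"fingers":0.05,"tx":0.01,"ty":-0.04,"tz":0,"ax":0,"ay":0,"az":0},{"fingers":0.05,"tx":0.01,"ty":-0.04,"tz":0,"ax":0,"ay":0,"az":0},{"fingers":0.05,"tx":0.01,"ty":-0.04,"tz":0,"ax":0,"ay":0,"az":0},{"fingers":0.05,"tx":0.01,"ty":-0.04,"tz":0,"ax":0,"ay":0,"az":0},{"fingers":0.05,"tx":0.01,"ty":-0.04,"tz":0,"ax":0,"ay":0,"az":0},{"fingers":0.05,"tx":0.0135,"ty":-0.04,"tz":0,"ax":0,"ay":0,"az":0},{"fingers":0.05,"tx":0,"ty":-0.04,"tz":0,"ax":0,"ay":0,"az":0},{"fingers":0.05,"tx":0,"ty":-0.04,"tz":0,"ax":0,"ay":0,"az":0},{"fingers":0.05,"tx":0,"ty":-0.036,"tz":0,"ax":0,"ay":0,"az":0},{"fingers":0.05,"tx":0,"ty":-0.02,"tz":0,"ax":0,"ay":0,"az":0}]' 60;python3 -m creep '[{"fingers":0.05,"tx":0,"ty":0,"tz":0.02,"ax":0,"ay":-0.0873,"az":0},{"fingers":0.05,"tx":0,"ty":0,"tz":0,"ax":0,"ay":-0.0873,"az":0},{"fingers":0.05,"tx":0,"ty":0,"tz":0,"ax":0,"ay":0,"az":0},{"fingers":0.05,"tx":0,"ty":0,"tz":0,"ax":0,"ay":0,"az":0}]' 60
```

```text
time: 21.9
eef_pos: [0.4833, -0.1085, 0.284]
tool_rot: [[-1.0, 0.009, -0.004], [0.009, 1.0, -0.002], [0.004, -0.002, -1.0]]
force: [-0.3, -0.5, -5.7]
width: 0.754
time: 22.3
eef_pos: [0.4847, -0.104, 0.2648]
tool_rot: [[-0.985, 0.004, 0.171], [0.004, 1.0, -0.0], [-0.171, 0.0, -0.985]]
force: [-0.3, -0.3, -5.3]
width: 0.757
```

```bash
python3 -m creep '[{"fingers":0.05,"tx":0.012,"ty":0,"tz":0.03,"ax":0,"ay":0,"az":0},{"fingers":0.05,"tx":0.012,"ty":0,"tz":0.035,"ax":0,"ay":0,"az":0},{"fingers":0.05,"tx":0,"ty":0,"tz":0.035,"ax":0,"ay":0,"az":0},{"fingers":0.05,"tx":0,"ty":0,"tz":0.03,"ax":0,"ay":0,"az":0},{"fingers":0.05,"tx":0,"ty":0,"tz":0.02,"ax":0,"ay":0,"az":0},{"fingers":0.05,"tx":0,"ty":0,"tz":0.009,"ax":0,"ay":0,"az":0},{"fingers":0.05,"tx":0,"ty":0,"tz":0,"ax":0,"ay":0,"az":0},{"fingers":0.05,"tx":0,"ty":0,"tz":0,"ax":0,"ay":0,"az":0}]' 60;  python3 -m creep '[{"fingers":0.05,"tx":0,"ty":0,"tz":0.002,"ax":0,"ay":0,"az":0},{"fingers":0.05,"tx":0,"ty":0,"tz":0,"ax":0,"ay":0,"az":0}]' 60;  python3 -m creep '[{"fingers":0.05,"tx":0,"ty":0,"tz":0.002,"ax":0,"ay":0,"az":0},{"fingers":0.05,"tx":0,"ty":0,"tz":0,"ax":0,"ay":0,"az":0}]' 60
```

```text
time: 23.1
eef_pos: [0.4906, -0.1042, 0.105]
tool_rot: [[-0.985, 0.003, 0.175], [0.003, 1.0, -0.001], [-0.175, -0.0, -0.985]]
force: [0.1, 0.3, -4.3]
width: 0.757
time: 23.3
eef_pos: [0.4903, -0.1043, 0.1031]
tool_rot: [[-0.984, 0.004, 0.175], [0.004, 1.0, -0.001], [-0.175, -0.0, -0.984]]
force: [0.2, 0.0, -5.0]
width: 0.754
time: 23.5
eef_pos: [0.4901, -0.1042, 0.1005]
tool_rot: [[-0.985, 0.004, 0.174], [0.004, 1.0, -0.001], [-0.174, -0.0, -0.985]]
force: [0.6, -0.2, -5.7]
width: 0.757
```

```bash
python3 -m creep '[{"fingers":0.05,"tx":0,"ty":0,"tz":0.002,"ax":0,"ay":0,"az":0},{"fingers":0.05,"tx":0,"ty":0,"tz":0,"ax":0,"ay":0,"az":0}]' 60;  python3 -m creep '[{"fingers":0.05,"tx":0,"ty":0,"tz":0.0015,"ax":0,"ay":0,"az":0},{"fingers":0.05,"tx":0,"ty":0,"tz":0,"ax":0,"ay":0,"az":0}]' 60
```

```text
time: 23.7
eef_pos: [0.4904, -0.1041, 0.0981]
tool_rot: [[-0.985, 0.004, 0.173], [0.004, 1.0, -0.001], [-0.173, 0.0, -0.985]]
force: [-0.3, 0.1, -5.9]
width: 0.754
time: 23.9
eef_pos: [0.4902, -0.1041, 0.0975]
tool_rot: [[-0.985, 0.004, 0.173], [0.004, 1.0, -0.001], [-0.173, -0.0, -0.985]]
force: [-3.8, 0.1, 3.3]
width: 0.753
```

```bash
python3 -m creep '[{"fingers":0.05,"tx":0.003,"ty":0,"tz":0,"ax":0,"ay":0,"az":0},{"fingers":0.05,"tx":0,"ty":0,"tz":0,"ax":0,"ay":0,"az":0}]' 60;  python3 -m creep '[{"fingers":0.05,"tx":0.002,"ty":0,"tz":0,"ax":0,"ay":0,"az":0},{"fingers":0.05,"tx":0,"ty":0,"tz":0,"ax":0,"ay":0,"az":0}]' 60;python3 -m creep '[{"fingers":0.05,"tx":0.002,"ty":0,"tz":0,"ax":0,"ay":0,"az":0},{"fingers":0.05,"tx":0,"ty":0,"tz":0,"ax":0,"ay":0,"az":0}]' 60;python3 -m creep '[{"fingers":0.05,"tx":0.0015,"ty":0,"tz":0,"ax":0,"ay":0,"az":0},{"fingers":0.05,"tx":0,"ty":0,"tz":0,"ax":0,"ay":0,"az":0}]' 60
```

```text
time: 24.1
eef_pos: [0.4897, -0.1041, 0.0973]
tool_rot: [[-0.984, 0.003, 0.179], [0.003, 1.0, -0.001], [-0.179, -0.001, -0.984]]
force: [0.3, 1.0, 2.8]
width: 0.757
time: 24.3
eef_pos: [0.4888, -0.1041, 0.0974]
tool_rot: [[-0.984, 0.003, 0.181], [0.003, 1.0, -0.001], [-0.181, -0.001, -0.984]]
force: [1.6, 0.9, 5.3]
width: 0.757
time: 24.5
eef_pos: [0.4878, -0.1041, 0.0975]
tool_rot: [[-0.983, 0.003, 0.183], [0.003, 1.0, -0.002], [-0.183, -0.001, -0.983]]
force: [2.2, 1.2, 6.8]
width: 0.757
time: 24.7
eef_pos: [0.487, -0.1041, 0.0975]
tool_rot: [[-0.983, 0.003, 0.184], [0.003, 1.0, -0.002], [-0.184, -0.001, -0.983]]
force: [3.0, 1.3, 7.8]
width: 0.755
```

```bash
python3 -m creep '[{"fingers":0.05,"tx":0.003,"ty":0,"tz":-0.0005,"ax":0,"ay":0,"az":0},{"fingers":0.05,"tx":0,"ty":0,"tz":0,"ax":0,"ay":0,"az":0}]' 60; python3 look.py wrist w10 honey_jar:.06
```

```text
time: 24.9
eef_pos: [0.4847, -0.1041, 0.0978]
tool_rot: [[-0.982, 0.003, 0.186], [0.003, 1.0, -0.002], [-0.186, -0.001, -0.982]]
force: [2.8, 1.3, 7.0]
width: 0.754
24.9 [ 0.4847 -0.1041  0.0978] [-0.9825  0.003   0.1863  0.0027  1.     -0.0018] [ 0.2327  0.5471 -0.0653  2.1623  0.0096  0.2485  1.7389]
[ 0.38   -0.1046  0.2105]
honey_jar 0.87 [279. 306.] 189 362 189 390 [ 0.5308 -0.1032  0.06  ]
```

View pics/w10.png

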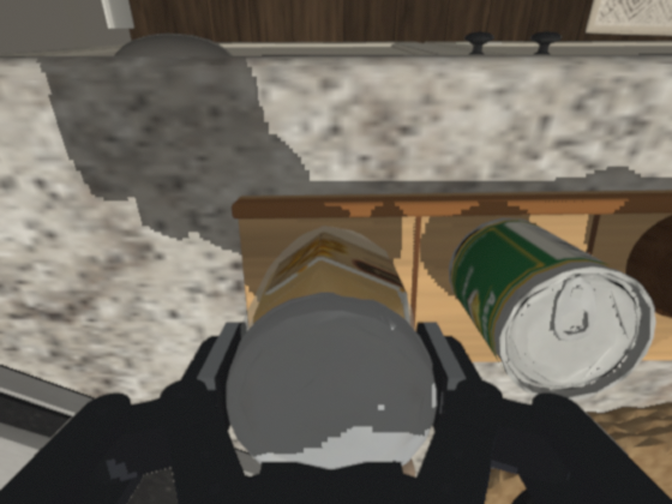

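```bash
python3 -m creep '[{"fingers":0.05,"tx":-0.002,"ty":0,"tz":-0.0025,"ax":0,"ay":0,"az":0},{"fingers":0.05,"tx":0,"ty":0,"tz":0,"ax":0,"ay":0,"az":0}]' 60; python3 -m creep '[{"fingers":0.05,"tx":0,"ty":0,"tz":-0.001,"ax":0,"ay":0,"az":0},{"fingers":0.05,"tx":0,"ty":0,"tz":0,"ax":0,"ay":0,"az":0}]' 60; python3 -m creep '[{"fingers":0.05,"tx":0,"ty":0,"tz":-0.001,"ax":0,"ay":0,"az":0},{"fingers":0.05,"tx":0,"ty":0,"tz":0,"ax":0,"ay":0,"az":0}]' 60
```

```text
time: 25.2
eef_pos: [0.4812, -0.1042, 0.098]
tool_rot: [[-0.985, 0.004, 0.174], [0.004, 1.0, -0.001], [-0.174, -0.0, -0.985]]
force: [2.4, 1.2, -2.3]
width: 0.758
time: 25.4
eef_pos: [0.4803, -0.1042, 0.0986]
tool_rot: [[-0.985, 0.004, 0.173], [0.004, 1.0, -0.001], [-0.173, -0.0, -0.985]]
force: [2.9, -0.8, -5.3]
width: 0.755
time: 25.6
eef_pos: [0.4801, -0.1042, 0.0998]
tool_rot: [[-0.985, 0.004, 0.173], [0.004, 1.0, -0.001], [-0.173, 0.0, -0.985]]
force: [2.7, -0.3, -6.9]
width: 0.757
```

```bash
python3 -m creep '[{"fingers":0.05,"tx":-0.002,"ty":0,"tz":0,"ax":0,"ay":0,"az":0},{"fingers":0.05,"tx":0,"ty":0,"tz":0.002,"ax":0,"ay":0,"az":0},{"fingers":0.05,"tx":0,"ty":0,"tz":0,"ax":0,"ay":0,"az":0}]' 60; python3 -m creep '[{"fingers":0.05,"tx":0,"ty":0,"tz":0.0015,"ax":0,"ay":0,"az":0},{"fingers":0.05,"tx":0,"ty":0,"tz":0,"ax":0,"ay":0,"az":0}]' 60; python3 look.py wrist w11 honey_jar:.06
```

```text
time: 25.9
eef_pos: [0.4823, -0.1041, 0.0981]
tool_rot: [[-0.985, 0.004, 0.172], [0.004, 1.0, -0.001], [-0.172, 0.0, -0.985]]
force: [1.3, -0.1, -4.2]
width: 0.757
time: 26.1
eef_pos: [0.4827, -0.1041, 0.0967]
tool_rot: [[-0.985, 0.004, 0.173], [0.004, 1.0, -0.001], [-0.173, 0.0, -0.985]]
force: [1.7, 0.1, -5.6]
width: 0.753
26.1 [ 0.4827 -0.1041  0.0967] [-0.985   0.0038  0.1728  0.0037  1.     -0.0006] [ 0.231   0.5494 -0.0631  2.1574  0.0098  0.2647  1.7378]
[ 0.3796 -0.1046  0.2109]
honey_jar 0.57 [278. 300.] 188 362 187 389 [ 0.5224 -0.1038  0.06  ]
```

View pics/w11.png

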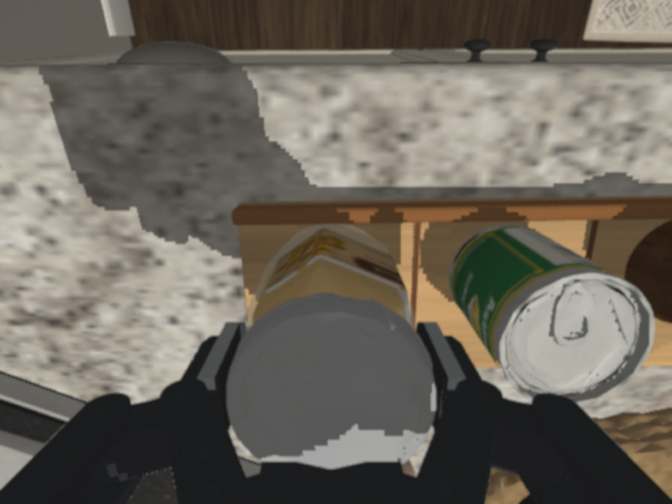

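The honey foot is now right at the lip (row ~224, level with the tin's 227). I'll lower to contact and release.

```bash
python3 -m creep '[{"fingers":0.05,"tx":0,"ty":0,"tz":0.001,"ax":0,"ay":0,"az":0},{"fingers":0.05,"tx":0,"ty":0,"tz":0,"ax":0,"ay":0,"az":0}]' 60; python3 -m creep '[{"fingers":0.05,"tx":0,"ty":0,"tz":0.001,"ax":0,"ay":0,"az":0},{"fingers":0.05,"tx":0,"ty":0,"tz":0,"ax":0,"ay":0,"az":0}]' 60; python3 -m creep '[{"fingers":0.05,"tx":0,"ty":0,"tz":0.001,"ax":0,"ay":0,"az":0},{"fingers":0.05,"tx":0,"ty":0,"tz":0,"ax":0,"ay":0,"az":0}]' 60
```

```text
time: 26.4
eef_pos: [0.4836, -0.1041, 0.0963]
tool_rot: [[-0.985, 0.004, 0.174], [0.004, 1.0, -0.001], [-0.174, -0.0, -0.985]]
force: [0.6, -0.5, -1.4]
width: 0.756
time: 26.6
eef_pos: [0.4838, -0.104, 0.0962]
tool_rot: [[-0.984, 0.004, 0.175], [0.003, 1.0, -0.001], [-0.175, -0.0, -0.984]]
force: [-2.0, 1.4, 7.2]
width: 0.76
time: 26.8
eef_pos: [0.4839, -0.104, 0.0962]
tool_rot: [[-0.984, 0.004, 0.176], [0.003, 1.0, -0.001], [-0.176, -0.0, -0.984]]
force: [-4.2, 1.9, 15.0]
width: 0.757
```

```bash
python3 -m creep '[{"fingers":0.07,"tx":0,"ty":0,"tz":-0.0015,"ax":0,"ay":0,"az":0},{"fingers":0.077,"tx":0,"ty":0,"tz":0,"ax":0,"ay":0,"az":0},{"fingers":0.077,"tx":0,"ty":0,"tz":0,"ax":0,"ay":0,"az":0},{"fingers":0.077,"tx":0,"ty":0,"tz":-0.015,"ax":0,"ay":0,"az":0},{"fingers":0.077,"tx":0,"ty":0,"tz":-0.03,"ax":0,"ay":0,"az":0},{"fingers":0.077,"tx":0,"ty":0,"tz":-0.04,"ax":0,"ay":0,"az":0},{"fingers":0.077,"tx":0,"ty":0,"tz":-0.045,"ax":0,"ay":0,"az":0},{"fingers":0.077,"tx":0,"ty":0,"tz":-0.045,"ax":0,"ay":0.0873,"az":0},{"fingers":0.077,"tx":0,"ty":0,"tz":0,"ax":0,"ay":0.0873,"az":0},{"fingers":0.077,"tx":0,"ty":0,"tz":0,"ax":0,"ay":0,"az":0}]' 60
python3 look.py wrist w12 honey_jar:.06 tea_tin:.05 pepper_mill:.1
```

```text
time: 27.8
eef_pos: [0.456, -0.1039, 0.2656]
tool_rot: [[-1.0, 0.003, 0.01], [0.003, 1.0, -0.0], [-0.01, -0.0, -1.0]]
force: [-0.1, -0.0, -0.5]
width: 0.903
27.8 [ 0.456  -0.1039  0.2656] [-0.9999  0.0026  0.0098  0.0026  1.     -0.0003] [ 0.2295  0.3042 -0.0678  1.8992  0.0237  0.9292  1.719 ]
[ 0.3731 -0.1045  0.3951]
honey_jar 0.98 [278. 226.] 238 313 179 261 [ 0.506  -0.1023  0.06  ]
tea_tin 0.93 [365. 213.] 331 401 181 243 [ 0.4956 -0.0081  0.05  ]
pepper_mill 0.72 [482. 214.] 412 541 177 253 [0.4791 0.0879 0.1   ]
```

View pics/w12.png

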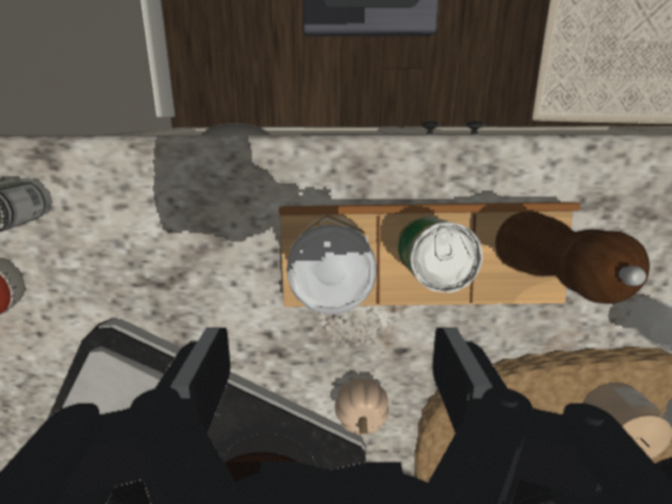

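All three stand in their bays (honey lid at (331,268), tin (446,255), mill leaning by perspective only). Now the salt.

```bash
python3 -m creep '[{"fingers":0.07,"tx":-0.01,"ty":0.03,"tz":-0.01,"ax":0,"ay":0,"az":0},{"fingers":0.07,"tx":-0.01,"ty":0.045,"tz":-0.01,"ax":0,"ay":0,"az":0},{"fingers":0.07,"tx":-0.01,"ty":0.045,"tz":0,"ax":0,"ay":0,"az":0},{"fingers":0.07,"tx":-0.01,"ty":0.045,"tz":0,"ax":0,"ay":0,"az":0},{"fingers":0.07,"tx":-0.02,"ty":0.045,"tz":0,"ax":0,"ay":0,"az":0},{"fingers":0.07,"tx":-0.02,"ty":0.045,"tz":0,"ax":0,"ay":0,"az":0},{"fingers":0.07,"tx":-0.02,"ty":0.045,"tz":0.03,"ax":0,"ay":0,"az":0},{"fingers":0.07,"tx":0,"ty":0.045,"tz":0.03,"ax":0,"ay":0,"az":0},{"fingers":0.07,"tx":0,"ty":0,"tz":0.03,"ax":0,"ay":0,"az":0},{"fingers":0.07,"tx":0,"ty":0,"tz":0,"ax":0,"ay":0,"az":0}]' 40
python3 -m creep '[{"fingers":0.07,"tx":0,"ty":0,"tz":0,"ax":0,"ay":0,"az":0},{"fingers":0.07,"tx":0,"ty":0,"tz":0,"ax":0,"ay":0,"az":0}]' 40
python3 look.py wrist w13 salt_shaker:.06 crock:.075
```

```text
time: 29.0
eef_pos: [0.5484, 0.2308, 0.1958]
tool_rot: [[-1.0, 0.0, -0.006], [0.001, 1.0, -0.005], [0.006, -0.005, -1.0]]
force: [-0.6, -0.4, -0.5]
width: 0.821
time: 29.2
eef_pos: [0.5538, 0.2298, 0.203]
tool_rot: [[-1.0, 0.006, 0.009], [0.006, 1.0, 0.0], [-0.009, 0.0, -1.0]]
force: [0.3, -0.1, 0.5]
width: 0.816
29.2 [0.5538 0.2298 0.203 ] [-0.9999  0.0064  0.0087  0.0064  1.      0.0003] [-0.3427  0.5742 -0.1428  1.6321  0.1008  0.9345  1.0421]
[0.4711 0.2294 0.3327]
salt_shaker 0.69 [532. 177.] 499 559 154 204 [0.5366 0.442  0.06  ]
salt_shaker 0.62 [281. 220.] 259 304 187 252 [0.5738 0.2335 0.06  ]
crock 0.73 [453.  65.] 368 531 0 136 [0.4522 0.3549 0.075 ]
```

View pics/w13.png

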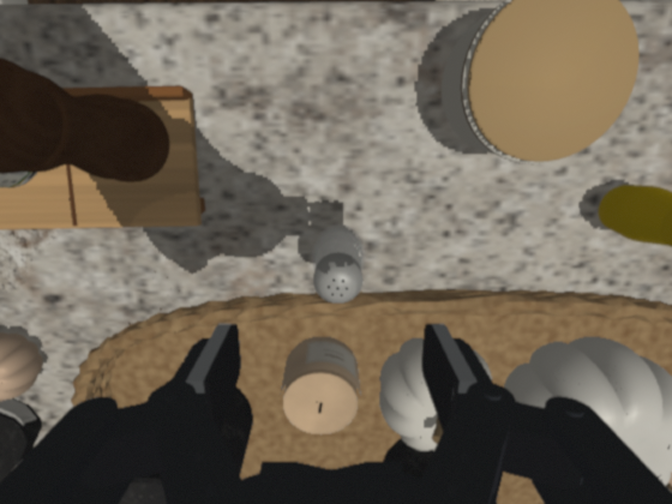

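```bash
python3 pt.py captop,337,287,.09 cap,338,276,.075 capL,362,276,.075 capR,314,276,.075 footfront,337,224,.0 crock,555,76,.075
```

```text
captop [0.5785 0.2335 0.09  ]
cap [0.5769 0.2345 0.075 ]
capL [0.577  0.2511 0.075 ]
capR [0.5768 0.2179 0.075 ]
footfront [0.5598 0.2349 0.    ]
crock [0.4506 0.3621 0.075 ]
[0.5534 0.2306 0.203 ]
```

```bash
python3 -m creep '[{"fingers":0.07,"tx":-0.0245,"ty":0.004,"tz":0.01,"ax":0,"ay":0,"az":0},{"fingers":0.07,"tx":0,"ty":0,"tz":0.04,"ax":0,"ay":0,"az":0},{"fingers":0.07,"tx":0,"ty":0,"tz":0.04,"ax":0,"ay":0,"az":0},{"fingers":0.07,"tx":0,"ty":0,"tz":0.035,"ax":0,"ay":0,"az":0},{"fingers":0.07,"tx":0,"ty":0,"tz":0.03,"ax":0,"ay":0,"az":0},{"fingers":0.07,"tx":0,"ty":0,"tz":0.012,"ax":0,"ay":0,"az":0},{"fingers":0.07,"tx":0,"ty":0,"tz":0,"ax":0,"ay":0,"az":0},{"fingers":0.07,"tx":0,"ty":0,"tz":0,"ax":0,"ay":0,"az":0}]' 40;  python3 -m creep '[{"fingers":0.025,"tx":0,"ty":0,"tz":0,"ax":0,"ay":0,"az":0},{"fingers":0.025,"tx":0,"ty":0,"tz":0,"ax":0,"ay":0,"az":0},{"fingers":0.025,"tx":0,"ty":0,"tz":0,"ax":0,"ay":0,"az":0},{"fingers":0.025,"tx":0,"ty":0,"tz":0,"ax":0,"ay":0,"az":0},{"fingers":0.025,"tx":0,"ty":0,"tz":0,"ax":0,"ay":0,"az":0}]' 40
```

```text
time: 30.2
eef_pos: [0.5793, 0.2357, 0.0362]
tool_rot: [[-1.0, 0.004, 0.009], [0.004, 1.0, 0.001], [-0.009, 0.001, -1.0]]
force: [-0.3, -0.1, 1.0]
width: 0.817
time: 30.7
eef_pos: [0.5792, 0.2357, 0.0368]
tool_rot: [[-1.0, 0.004, 0.009], [0.004, 1.0, 0.001], [-0.009, 0.001, -1.0]]
force: [0.2, -1.1, 6.2]
width: 0.46
```

```bash
python3 -m creep '[{"fingers":0.025,"tx":0,"ty":0,"tz":-0.02,"ax":0,"ay":0,"az":0},{"fingers":0.025,"tx":0,"ty":0,"tz":-0.04,"ax":0,"ay":0,"az":0},{"fingers":0.025,"tx":0,"ty":0,"tz":-0.04,"ax":0,"ay":0,"az":0},{"fingers":0.025,"tx":0.02,"ty":0.02,"tz":-0.02,"ax":0,"ay":0,"az":0},{"fingers":0.025,"tx":0.03,"ty":0.03,"tz":0,"ax":0,"ay":0,"az":0},{"fingers":0.025,"tx":0.03,"ty":0.03,"tz":0,"ax":0,"ay":0,"az":0},{"fingers":0.025,"tx":0.03,"ty":0.03,"tz":0,"ax":0,"ay":0,"az":0},{"fingers":0.025,"tx":0.019,"ty":0.0165,"tz":0,"ax":0,"ay":0,"az":0},{"fingers":0.025,"tx":0,"ty":0,"tz":0,"ax":0,"ay":0,"az":0},{"fingers":0.025,"tx":0,"ty":0,"tz":0,"ax":0,"ay":0,"az":0}]' 40; python3 -m creep '[{"fingers":0.025,"tx":0,"ty":0,"tz":0,"ax":0,"ay":0,"az":0},{"fingers":0.025,"tx":0,"ty":0,"tz":0,"ax":0,"ay":0,"az":0}]' 40
python3 look.py wrist w14 salt_shaker:.1 crock:.075
```

```text
time: 31.7
eef_pos: [0.4487, 0.3623, 0.1543]
tool_rot: [[-1.0, 0.002, 0.007], [0.002, 1.0, -0.0], [-0.007, -0.0, -1.0]]
force: [0.7, -0.7, -0.4]
width: 0.462
time: 31.9
eef_pos: [0.4503, 0.3606, 0.1539]
tool_rot: [[-1.0, 0.007, 0.007], [0.007, 1.0, -0.001], [-0.007, -0.001, -1.0]]
force: [0.4, -0.1, -1.2]
width: 0.465
31.9 [0.4503 0.3606 0.1539] [-1.      0.0068  0.0068  0.0068  1.     -0.0007] [-0.6369  0.6014 -0.1237  1.7479  0.1052  0.7942  0.7514]
[0.3678 0.3603 0.2837]
salt_shaker 0.8 [274. 314.] 222 323 223 390 [0.5017 0.3583 0.1   ]
salt_shaker 0.71 [534. 270.] 503 559 240 305 [0.4704 0.5187 0.1   ]
salt_shaker 0.69 [400. 300.] 373 447 273 335 [0.4913 0.4383 0.1   ]
crock 0.62 [278. 202.] 204 352 140 264 [0.4337 0.3611 0.075 ]
```

View pics/w14.png

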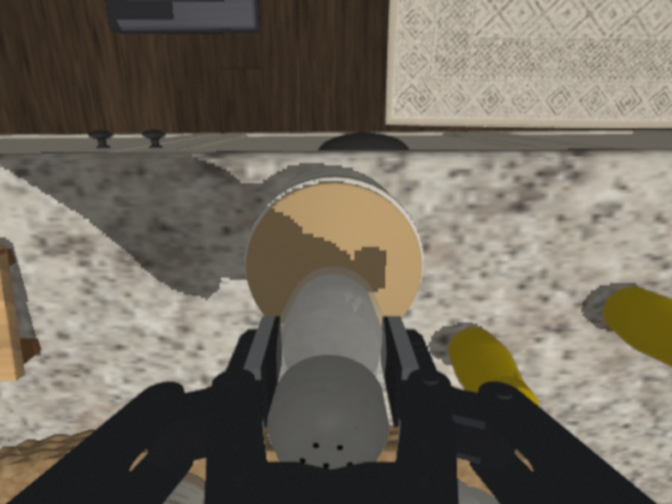

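```bash
python3 pt.py front,334,182,.075 L,422,262,.075 R,246,262,.075 saltfoot,332,268,.117
```

```text
front [0.4    0.3622 0.075 ]
L [0.4443 0.4107 0.075 ]
R [0.4437 0.3135 0.075 ]
saltfoot [0.4314 0.3609 0.117 ]
[0.4494 0.3615 0.1538]
```

```bash
python3 -m creep '[{"fingers":0.025,"tx":0,"ty":0,"tz":0.02,"ax":0,"ay":0,"az":0},{"fingers":0.025,"tx":0,"ty":0,"tz":0.015,"ax":0,"ay":0,"az":0},{"fingers":0.025,"tx":0,"ty":0,"tz":0.005,"ax":0,"ay":0,"az":0},{"fingers":0.025,"tx":0,"ty":0,"tz":0,"ax":0,"ay":0,"az":0},{"fingers":0.025,"tx":0,"ty":0,"tz":0,"ax":0,"ay":0,"az":0}]' 40;  python3 -m creep '[{"fingers":0.025,"tx":0,"ty":0,"tz":0.0015,"ax":0,"ay":0,"az":0},{"fingers":0.025,"tx":0,"ty":0,"tz":0,"ax":0,"ay":0,"az":0}]' 40;  python3 -m creep '[{"fingers":0.025,"tx":0,"ty":0,"tz":0.001,"ax":0,"ay":0,"az":0},{"fingers":0.025,"tx":0,"ty":0,"tz":0,"ax":0,"ay":0,"az":0}]' 40
```

```text
time: 32.6
eef_pos: [0.4496, 0.3625, 0.1144]
tool_rot: [[-1.0, 0.004, 0.007], [0.004, 1.0, 0.001], [-0.007, 0.001, -1.0]]
force: [1.3, 0.4, -1.1]
width: 0.461
time: 32.8
eef_pos: [0.4494, 0.3624, 0.1129]
tool_rot: [[-1.0, 0.004, 0.007], [0.004, 1.0, 0.001], [-0.007, 0.001, -1.0]]
force: [-0.5, 0.6, -0.4]
width: 0.466
time: 33.0
eef_pos: [0.4494, 0.3624, 0.1118]
tool_rot: [[-1.0, 0.004, 0.007], [0.004, 1.0, 0.001], [-0.007, 0.001, -1.0]]
force: [-0.6, 0.3, 0.5]
width: 0.466
```

```bash
python3 -m creep '[{"fingers":0.025,"tx":0,"ty":0,"tz":0.001,"ax":0,"ay":0,"az":0},{"fingers":0.025,"tx":0,"ty":0,"tz":0,"ax":0,"ay":0,"az":0}]' 40
```

```text
time: 33.2
eef_pos: [0.4494, 0.3625, 0.1118]
tool_rot: [[-1.0, 0.004, 0.007], [0.004, 1.0, 0.001], [-0.007, 0.001, -1.0]]
force: [-1.5, -1.6, 7.1]
width: 0.467
```

Contact. Release, retreat and check.

```bash
python3 -m creep '[{"fingers":0.045,"tx":0,"ty":0,"tz":-0.0005,"ax":0,"ay":0,"az":0},{"fingers":0.055,"tx":0,"ty":0,"tz":0,"ax":0,"ay":0,"az":0},{"fingers":0.07,"tx":0,"ty":0,"tz":0,"ax":0,"ay":0,"az":0},{"fingers":0.07,"tx":0,"ty":0,"tz":0,"ax":0,"ay":0,"az":0},{"fingers":0.07,"tx":0,"ty":0,"tz":-0.02,"ax":0,"ay":0,"az":0},{"fingers":0.07,"tx":0,"ty":0,"tz":-0.04,"ax":0,"ay":0,"az":0},{"fingers":0.07,"tx":0,"ty":0,"tz":-0.045,"ax":0,"ay":0,"az":0},{"fingers":0.07,"tx":0,"ty":0,"tz":-0.045,"ax":0,"ay":0,"az":0},{"fingers":0.07,"tx":0,"ty":-0.03,"tz":-0.045,"ax":0,"ay":0,"az":0},{"fingers":0.07,"tx":0,"ty":-0.04,"tz":-0.04,"ax":0,"ay":0,"az":0}]' 40; python3 -m creep '[{"fingers":0.07,"tx":0,"ty":-0.04,"tz":-0.04,"ax":0,"ay":0,"az":0},{"fingers":0.07,"tx":0,"ty":-0.04,"tz":0,"ax":0,"ay":0,"az":0},{"fingers":0.07,"tx":0,"ty":0,"tz":0,"ax":0,"ay":0,"az":0},{"fingers":0.07,"tx":0,"ty":0,"tz":0,"ax":0,"ay":0,"az":0}]' 40
python3 look.py wrist w15 salt_shaker:.1 crock:.06 honey_jar:.06 tea_tin:.06 pepper_mill:.1 pumpkin:.03
```

```text
time: 34.2
eef_pos: [0.4471, 0.3003, 0.3401]
tool_rot: [[-1.0, -0.0, 0.008], [-0.0, 1.0, 0.003], [-0.008, 0.003, -1.0]]
force: [1.6, -0.4, -0.6]
width: 0.822
time: 34.6
eef_pos: [0.447, 0.2229, 0.3733]
tool_rot: [[-1.0, 0.006, 0.006], [0.006, 1.0, 0.0], [-0.006, 0.0, -1.0]]
force: [-0.4, -0.3, 0.0]
width: 0.819
34.6 [0.447  0.2229 0.3733] [-1.      0.0058  0.0059  0.0058  1.      0.0004] [-0.4204  0.2683 -0.1172  1.6261  0.0356  1.2439  1.0203]
[0.3646 0.2224 0.5031]
salt_shaker 0.71 [397. 173.] 370 421 151 194 [0.455  0.3698 0.1   ]
salt_shaker 0.57 [529. 204.] 500 559 184 222 [0.4955 0.5408 0.1   ]
salt_shaker 0.56 [ 36. 198.] 0 71 169 228 [ 0.4839 -0.0792  0.1   ]
crock 0.71 [372. 157.] 336 421 123 202 [0.4423 0.3492 0.06  ]
honey_jar 0.65 [ 35. 197.] 0 72 170 229 [ 0.4942 -0.1094  0.06  ]
tea_tin 0.9 [ 98. 192.] 67 132 170 216 [ 0.4872 -0.0208  0.06  ]
pepper_mill 0.95 [164. 193.] 126 199 168 219 [0.478  0.0819 0.1   ]
pepper_mill 0.69 [ 96. 193.] 68 130 171 216 [ 0.4781 -0.0017  0.1   ]
pepper_mill 0.35 [397. 175.] 371 420 151 194 [0.4568 0.3704 0.1   ]
pumpkin 0.82 [101. 302.] 80 121 282 319 [ 0.6836 -0.0672  0.03  ]
```

View pics/w15.png

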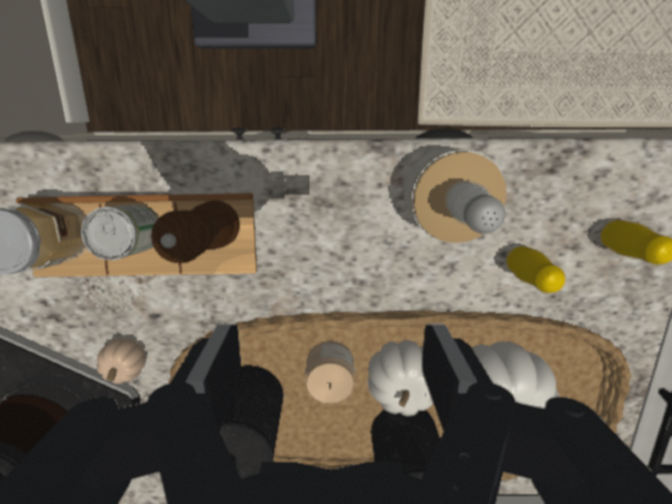

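The salt stands upright on the crock (foot about (458,195), lid centre (460,196)). All three condiments stand in their bays, and the pumpkin is untouched. I'll do one numeric check, then hand in.

```bash
python3 pt.py salttop,488,215,.163 crock,460,196,.075; python3 -c "
from workcell import sign_off; print(sign_off())"
```

```text
salttop [0.446  0.3593 0.163 ]
crock [0.4463 0.3618 0.075 ]
[0.4469 0.2245 0.3727]
the job is handed in; nothing more can be done
None
```

I put all four things in place and handed the job in at about 35 s of the 106 s allowed. `sign_off` gives no verdict, so these results rest on my own camera and force checks.

- **Rack:** The tea tin, pepper mill and honey jar each stand in their own bay. I set each one down on the deck tilted 10 degrees, until I felt contact, and moved it up against the lip. The last picture shows them standing.
- **Honey:** The first slide stuck about 5 mm short of the lip. I lifted it slightly, moved it forward and set it down again. A picture just before release shows its foot at the lip.
- **Mill:** It yielded a little as I pushed it against the lip, so the force alone did not settle it. The picture after release shows its foot at the lip.
- **Salt:** It stands upright on the crock lid. The last measurement puts its top within about 3 mm of the lid centre, which also shows it is upright.
- **Left alone:** The pumpkin stands where it was. I kept well clear of the spice jar: about 80 mm lay between it and the mill when I picked the mill up. It was out of frame in the last picture, so I did not measure it again at the end.

The rack position came out about 6 mm different between the first far view and the closer one. I used the closer value, and the contact at the lip confirmed it.

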